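Clamp the flange in the drill jig with its C-washer

TASK

The flange stands ready in the drill jig. Take the C-washer whose slot fits the clamping stud and slip it sideways onto the stud, from the side to which the raised lever leans, between the flange's hub and the stud's head, until it is fully home and lies flat; then swing the cam lever right over and down so that the washer is clamped tight, and let go. Do not lift or knock the flange off its seat.

Things in the scene. Friction and masses are not known exactly. Their poses are not given: they have to be found in the camera images.
- drill_jig: grey drill jig on the bench, base 122 x 114 mm. Origin: bench level, middle of the spigot; z up; x: the way the washer goes in (entry side -x). Steel stud, 12 mm in diameter, upright in a T-slot along y: tight in it, anywhere within 9 mm of the middle (y), not reported, so feel or look for it. A drill bush on an arm, 51 mm high, stands on its +y side, 30 to 70 mm out.
- clamp_seat (a point): middle of the hub's top face, 52 mm above the bench, where the washer's underside lies when clamped; axes as drill_jig's. The stud's round head, 30 mm in diameter, has its underside 10.4 mm above it with the lever at 0, so an 8 mm washer has 2.4 mm of play or a little less; closing the lever draws the head down evenly by 2.9 mm and pinches the washer.
- clamp_lever (a joint): cam lever angle, rad: 0 leaning 15 degrees over the entry side (-x), 1.833 level towards +x = closed. Starts at 0 to 0.2: a hand straight above the washer's fin would hit it; lean the hand back 30 to 45 degrees to the entry side. Pivot: on the stud, 29 mm above the hub's top, axis y. Bar 12 mm wide, black grip 15 mm thick, end 79 mm from the pivot. Stays where left (0.12 N m).
- c_washer: large C-washer, the right one: steel horseshoe 60 mm across, 8 thick, slot 14 mm, mouth chamfered to 15.6, with a tail and upright red grip fin. Origin: centre of the bore (round slot end) on the underside; x points out of the slot's mouth, z up. Horns end 25.5 mm ahead of it. Fin: 12 mm thick in y, 26 long in x, its middle 40 mm behind the origin, top 36 mm above the underside.
- small_c_washer: small C-washer with a blue fin, 46 mm in diameter, 6 mm thick, slot 9.5 mm: too narrow for the stud. Same frame; fin middle 33 mm behind the origin. The two may lie in each other's place.
- flange: bare metal flange in the jig: disc 92 mm in diameter and 14 mm thick, hub 60 mm in diameter and 36 mm high, bore 39 mm, loose over a spigot. Origin: centre of its underside, 16 mm above the bench; z up.

How it is judged:
By the outcome, as a careful person would: the job done as asked, in the order asked, and still so for the second after the job is handed in, with the robot touching nothing.
It also fails if it takes over 67 s, if anything falls off the work surface, if the arm or the gripper's body presses on something with over 40 N, if the wrist force passes 120 N, or if a joint passes its speed limit or range.

ROBOT

A 6-joint arm with a two-finger parallel gripper is mounted at the origin on a cart in front of the work surface, level with it; the furniture and walls round the work are solid. World frame = base frame: x ahead of the robot, y to its left, z up, the work surface at z = 0. Lengths are in m, angles in rad, forces in N, time in s.
With the tool pointing down it reaches from about 0.4 to 0.825 m from the base axis. Payload 7 kg.
Tool frame: the origin (TCP) lies between the finger pads; the fingertips stand ahead of it and the grasp point (between the pads) lies 3 mm ahead of it (tip_extent is the z of the fingertips in the tool frame, in m); z points along the fingers, y is the line along which they close (so a half turn about z gives the same grasp; the last joint's range is limited). The gripper opens to 85 mm and grips with 20 to 120 N. Pads are 22 mm wide; open, the fingers measure 114 mm over their backs; the gripper's body (76 mm by 85 mm) begins 54 mm behind the grasp point. The pads swing forward as they close: fully open they stand 13 mm farther back than shut.
Start: joints at [-1.046, 0.359, 0.012, 0, -1.224, -0.288], TCP at [0.158, -0.656, 0.221] pointing down, gripper open.
Joint ranges: [-3.07, 3.07], [-1.43, 2.12], [-1.02, 1.25], [-3.03, 1.67], [-3.05, -0], [-3.03, 3.03]. Speed limits (rad/s): [2.39, 2.39, 3.01, 3.14, 3.14, 3.14].

INTERFACE

Orientations are given as a unit quaternion [w, x, y, z].
In Python, from workcell import state, grab_frame, get_calibration, finish_job, tip_extent gives the robot as it stands.
- The arm moves only by the tool arm_command, never from a script. Its argument "deltas" is a list of rows, each an object of numbers: "tx", "ty", "tz": the shift along the tool's x, y, z in mm; "rx", "ry", "rz": the turn, a rotation vector about the tool's x, y, z in rad. A call has 1 to 8 rows; each row is the pose to reach, as a shift and turn from the pose commanded when the call began, along the tool's axes at that moment; what a row does not reach only later rows make up. A row lasts 1/8 s, in which the tool goes at most 62.5 mm and 10.7 degrees, less where a joint would pass 70% of its speed; a pose out of reach is approached as far as the arm can. A call with a gripper value outside its range is refused whole. "fingers" is the closure, from 0 (fully open) to 1 (shut), set as the call begins (left out, the last holds). The fingers move at their own pace and stop on an object; the grip force is fixed at half the most. Time passes only in rows, so rows that repeat a pose let the fingers close. It gives the time, the measured TCP pose, the force, the opening and the grip force at its end, in the units of the state.
- state(): the state, without advancing time (a new reading comes with each control period).
- grab_frame(name): name is "scene" or "side" or "wrist"; returns the picture (420x560x3 uint8, blue, green, red); there is no depth.
- get_calibration(name): a dict with "intrinsics" (3x3 intrinsics, pixels), "R" (3x3) and "t" (3): a world point X has camera coordinates R X + t. Camera axes: x right, y down, z forward; pixel columns grow to the right and rows downward; lengths in m; the calibration is good to about 2 mm. A picture is of the moment at which its call begins: read the wrist's pose just before it. get_calibration takes no time and is no camera call; for the wrist camera it gives the pose at the moment of the call.
- finish_job(): hands the job in; it is judged then, once.
The state is a dict: "t": time; "joint_positions": joint angles; "joint_vel": joint speeds; "effort": joint torques, N m; "tcp_pos": TCP position; "tcp_rot": TCP orientation; "ft_force": force on the tool from outside, world axes, zero at the start; "wrist_torque": the same for the moment, N m; "width": opening from 0.0 (shut) to 1.0 (fully open); "grip_force": force on a finger pad.
Only numpy, scipy, OpenCV 4.12 (cv2) and the standard library are available. Lean on these libraries where they do the work, as an engineer would, in place of code of your own. Each camera call takes 0.05 s, during which the arm holds its last target. There are 200 camera calls.

## Working session

There is one attempt and no reset: what is moved stays moved. The work goes in short steps, Python scripts to look and compute and a tool call to move; the robot and the scene stay as the last step left them, time stands still between calls to the robot, and variables do not carry over. Pictures are saved under pics/ and viewed, at most 10 in all, crops included, and the job is handed in when it is done.

Besides the shell and the picture viewer there is one more tool, called after ">>>" in YAML: its name, and indented under it one key for each argument. arm_command: Moves the arm, as the interface text tells. Its arguments: {"type":"object","properties":{"deltas":{"type":"array"},"fingers":{"type":"number"}},"required":["deltas"]}

```bash
mkdir -p pics; cat > h.py <<'E'
import numpy as np, cv2
from scipy.spatial.transform import Rotation as Ro
from workcell import *
def cal(n):
    c=get_calibration(n); return np.array(c["intrinsics"]),np.array(c["R"]),np.array(c["t"])
def plane(c,uv,z):
    K,R,t=c; d=R.T@np.linalg.inv(K)@np.array([uv[0],uv[1],1.]); o=-R.T@t
    return o+d*(z-o[2])/d[2]
def proj(c,X):
    K,R,t=c; p=K@(R@np.array(X)+t); return p[:2]/p[2]
def tri(c1,u1,c2,u2):
    P=[c[0]@np.c_[c[1],c[2]] for c in(c1,c2)]
    X=cv2.triangulatePoints(P[0],P[1],np.float64(u1),np.float64(u2)); return (X[:3]/X[3]).ravel()
def rot(s): 
    w,x,y,z=s["tcp_rot"]; return Ro.from_quat([x,y,z,w])
E
python3 - <<'E'
from h import *
s=state(); print(s, tip_extent if not callable(tip_extent) else tip_extent())
a=grab_frame("scene"); b=grab_frame("side")
cv2.imwrite("pics/scene.png",a); cv2.imwrite("pics/side.png",b)
for n in("scene","side"):
    K,R,t=cal(n); print(n,-R.T@t,R[2])
E
```

```text
{'t': 0.0, 'joint_positions': array([-1.04590374e+00,  3.59391523e-01,  1.10578022e-02, -3.61455725e-04,
       -1.22410267e+00, -2.88079398e-01]), 'joint_vel': array([ 5.03481522e-05,  1.50855598e-03, -1.35652117e-04,  4.39020932e-04,
       -1.03518977e-03,  1.91453676e-03]), 'effort': array([ 2.11385595e-03, -5.83320415e+01,  2.93419182e+01,  6.93651214e+00,
       -6.10641990e-03,  1.64241681e-05]), 'tcp_pos': array([ 0.15820296, -0.65568114,  0.2202582 ]), 'tcp_rot': array([-1.68149346e-04, -1.18068952e-01,  9.93005046e-01,  8.20397720e-04]), 'ft_force': array([-0.51785396, -0.37906377, -0.1330523 ]), 'wrist_torque': array([ 0.0559731 , -0.04008065,  0.05031382]), 'grip_force': 0.0, 'width': 1.0008323562814396} 0.022
scene [0.25904668 0.22258004 0.66289549] [ 0.38417953 -0.62241959 -0.68190905]
side [ 0.49401234 -1.10126667  0.40296436] [ 0.1259754   0.91818578 -0.3755863 ]
```

View pics/scene.png

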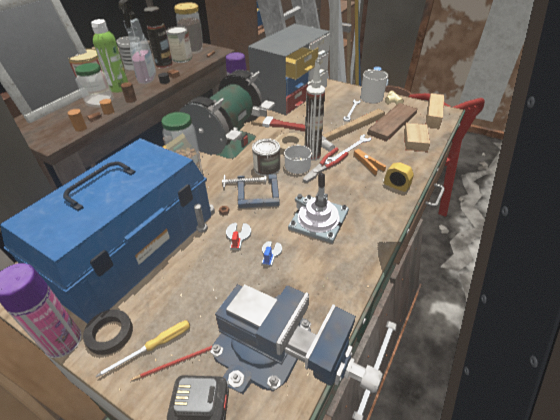

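View pics/side.png

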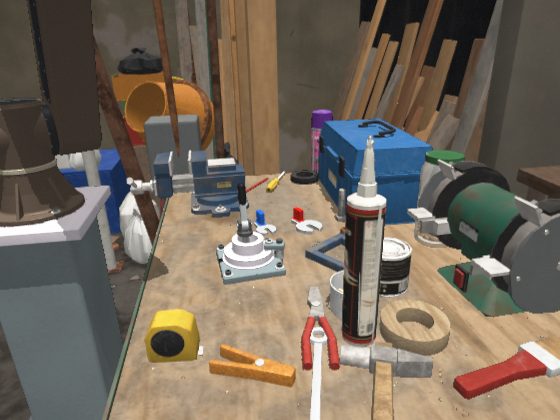

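Red fin (right washer) is near scene (236,240) / side (298,213). The jig is near scene (320,215) / side (248,250), with the lever upright.

```bash
cat > m.py <<'E'
from h import *
a=cv2.imread("pics/scene.png"); b=cv2.imread("pics/side.png")
ca,cb=cal("scene"),cal("side")
def blob(im,hue,box):
    x0,y0,x1,y1=box; h=cv2.cvtColor(im[y0:y1,x0:x1],cv2.COLOR_BGR2HSV)
    m=((abs((h[...,0].astype(int)-hue+90)%180-90)<10)&(h[...,1]>150)&(h[...,2]>70)).astype(np.uint8)
    n,l,st,ce=cv2.connectedComponentsWithStats(m); i=1+np.argmax(st[1:,4])
    return ce[i]+[x0,y0],st[i]+[x0,y0,0,0,0]
for nm,hue,A,B in(("red",0,(215,220,260,260),(285,200,320,230)),("blue",112,(255,235,290,275),(250,205,280,228))):
    p,sa=blob(a,hue,A); q,sb=blob(b,hue,B); X=tri(ca,p,cb,q)
    print(nm,p,sa,q,sb,X, proj(ca,X)-p)
A=cv2.resize(a[160:270,215:365],None,fx=5.3,fy=5.3,interpolation=cv2.INTER_CUBIC)
B=cv2.resize(b[175:285,195:345],None,fx=5.3,fy=5.3,interpolation=cv2.INTER_CUBIC)
cv2.imwrite("pics/A.png",A);cv2.imwrite("pics/B.png",B)
E
python3 m.py
```

```text
red [234.88888889 235.5       ] [232 232   6   8  36] [297.95901639 214.26229508] [292 207  13  15 122] [ 0.65948937 -0.23351284  0.02308419] [0.99527343 0.79918197]
blue [267.52380952 250.23809524] [265 247   6   8  21] [259.87254902 217.62745098] [255 210  10  15 102] [ 0.5714286  -0.23413397  0.02246846] [1.16695262 0.74941444]
```

View pics/A.png

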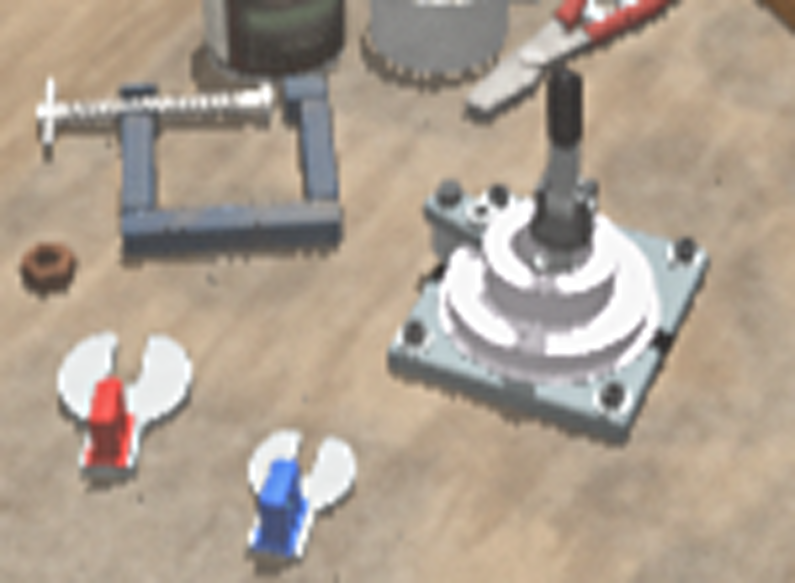

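View pics/B.png

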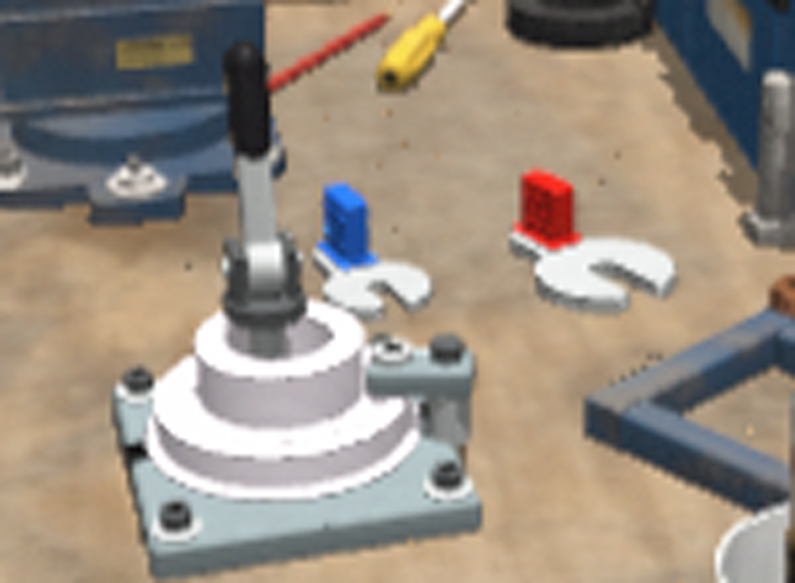

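Crop A shows the jig bolts at (685,248), (613,396) and (413,333), the hub top centre near (551,245), and the red washer's horns at (108,335) and (152,337). Crop B shows the bush on the +x world side, so jig +x is about world −y. The lever leans towards +y, away from the side camera.

```bash
cat > m2.py <<'E'
from h import *
ca,cb=cal("scene"),cal("side")
A=lambda x,y:np.array([215+x/5.3,160+y/5.3]); B=lambda x,y:np.array([195+x/5.3,175+y/5.3])
print("hub",plane(ca,A(551,245),.052),plane(cb,B(282,338),.052),tri(ca,A(551,245),cb,B(282,338)))
print("bolt -x-y",tri(ca,A(685,248),cb,B(176,515)))
print("bolt -x+y",tri(ca,A(613,396),cb,B(137,380)))
z=.02
print([plane(ca,A(*p),z) for p in((685,248),(613,396),(413,333))]);print([plane(cb,B(*p),z) for p in((176,515),(137,380),(447,474))])
print("lever end",tri(ca,A(565,75),cb,B(245,50)))
for n,c,f,P in(("scene",ca,A,((105,468),(108,335),(152,337),(58,370),(191,372))),("side",cb,B,((515,240),(628,290),(672,270)))):
    print(n,[plane(c,f(*p),.006).round(4) for p in P])
E
python3 m2.py
```

```text
hub [ 0.52778624 -0.38984404  0.052     ] [ 0.531218   -0.39753173  0.052     ] [ 0.53042012 -0.39286203  0.04927249]
bolt -x-y [ 0.48871605 -0.45374533  0.01755925]
bolt -x+y [ 0.47756233 -0.35167596  0.01665701]
[array([ 0.4868222 , -0.45108527,  0.02      ]), array([ 0.47542431, -0.34864901,  0.02      ]), array([ 0.56930905, -0.33907234,  0.02      ])]
[array([ 0.48954518, -0.45748215,  0.02      ]), array([ 0.47848242, -0.35773958,  0.02      ]), array([ 0.58208203, -0.44777446,  0.02      ])]
lever end [ 0.52440002 -0.38166368  0.15466654]
scene [array([ 0.6505, -0.2141,  0.006 ]), array([ 0.6966, -0.2805,  0.006 ]), array([ 0.6783, -0.2895,  0.006 ]), array([ 0.7032, -0.251 ,  0.006 ]), array([ 0.6504, -0.28  ,  0.006 ])]
side [array([ 0.6444, -0.2295,  0.006 ]), array([ 0.6815, -0.2888,  0.006 ]), array([ 0.7041, -0.2733,  0.006 ])]
```

```bash
cat >> h.py <<'E'
def tool(yaw_deg,tilt_deg):   # washer-x heading yaw; tool x=heading, y=-left, z down, tilted forward
    a=np.radians(yaw_deg); x=np.array([np.cos(a),np.sin(a),0]); y=np.array([np.sin(a),-np.cos(a),0]); z=np.array([0,0,-1.])
    return Ro.from_matrix(np.c_[x,y,z])*Ro.from_rotvec([0,np.radians(tilt_deg),0])
def delta(grasp,R,back=0,s=None):
    s=s or state(); R0=rot(s); p=np.array(grasp)-R.as_matrix()[:,2]*(.003+back)
    print("d mm",(R0.inv().apply(p-s["tcp_pos"])*1e3).round(1),"rv",(R0.inv()*R).as_rotvec().round(3),"target",p.round(4))
E
python3 - <<'E'
from h import *
delta([.6595,-.2335,.031],tool(-60,40),.13)
print(get_calibration("wrist"), rot(state()).as_matrix())
E
```

```text
d mm [-562.1  374.8   87.9] rv [ 0.646  0.483 -1.772] target [ 0.6168 -0.1595  0.1329]
{'intrinsics': array([[300.13123239,   0.        , 281.85753927],
       [  0.        , 300.13123239, 213.64790536],
       [  0.        ,   0.        ,   1.        ]]), 'R': array([[-0.23442152,  0.97213246,  0.00224075],
       [ 0.93558585,  0.22498133,  0.27214429],
       [ 0.26405617,  0.06589289, -0.96225385]]), 't': array([ 0.67285047, -0.03531275,  0.37962917])} [[-9.72114243e-01 -2.34507254e-01 -4.96098104e-04]
 [-2.34507726e-01  9.72113266e-01  1.38742772e-03]
 [ 1.56901684e-04  1.46507709e-03 -9.99998914e-01]]
```

>>> arm_command:
  deltas:
    - {"tx": -30,"ty": 20,"tz": -50,"rx": 0.06,"ry": 0.04,"rz": -0.15}
    - {"tx": -562,"ty": 375,"tz": -20,"rx": 0.646,"ry": 0.483,"rz": -1.772}
    - {"tx": -562,"ty": 375,"tz": -20,"rx": 0.646,"ry": 0.483,"rz": -1.772}
    - {"tx": -562,"ty": 375,"tz": -20,"rx": 0.646,"ry": 0.483,"rz": -1.772}
    - {"tx": -562,"ty": 375,"tz": -20,"rx": 0.646,"ry": 0.483,"rz": -1.772}
    - {"tx": -562,"ty": 375,"tz": -20,"rx": 0.646,"ry": 0.483,"rz": -1.772}
    - {"tx": -562,"ty": 375,"tz": -20,"rx": 0.646,"ry": 0.483,"rz": -1.772}
    - {"tx": -562,"ty": 375,"tz": -20,"rx": 0.646,"ry": 0.483,"rz": -1.772}
  fingers: 0.4

```text
t: 1.1
tcp_pos: [0.4805, -0.3063, 0.2508]
tcp_rot: [0.139, 0.698, -0.659, 0.244]
ft_force: [2.0, -1.9, 0.7]
width: 0.603
grip_force: 0.0
```

```bash
python3 - <<'E'
from h import *
s=state(); print(s["t"],s["tcp_pos"],s["joint_positions"],s["width"])
delta([.6595,-.2335,.031],tool(-60,40),.13)
E
```

```text
1.1 [ 0.48046097 -0.30631236  0.2508353 ] [ 0.06175799 -0.02363931 -0.79798737  0.79403339 -0.82544956 -0.56568263] 0.6026268522432083
d mm [-185.  -133.5   45.1] rv [ 0.15   0.112 -0.42 ] target [ 0.6168 -0.1595  0.1329]
```

>>> arm_command:
  deltas:
    - {"tx": -60,"ty": -44,"tz": 10,"rx": 0.06,"ry": 0.04,"rz": -0.16}
    - {"tx": -185,"ty": -133.5,"tz": 45,"rx": 0.15,"ry": 0.112,"rz": -0.42}
    - {"tx": -185,"ty": -133.5,"tz": 45,"rx": 0.15,"ry": 0.112,"rz": -0.42}
    - {"tx": -185,"ty": -133.5,"tz": 45,"rx": 0.15,"ry": 0.112,"rz": -0.42}
    - {"tx": -185,"ty": -133.5,"tz": 45,"rx": 0.15,"ry": 0.112,"rz": -0.42}
    - {"tx": -185,"ty": -133.5,"tz": 45,"rx": 0.15,"ry": 0.112,"rz": -0.42}

```text
t: 1.85
tcp_pos: [0.6162, -0.1625, 0.1327]
tcp_rot: [0.171, 0.812, -0.473, 0.294]
ft_force: [-0.4, -0.2, 0.6]
width: 0.598
grip_force: 0.0
```

```bash
python3 - <<'E'
from h import *
s=state(); print(s["t"],s["tcp_pos"],s["joint_positions"])
delta([.6595,-.2335,.031],tool(-60,40),.13)
c=cal("wrist"); w=grab_frame("wrist"); cv2.imwrite("pics/w1.png",w); np.savez("w1.npz",K=c[0],R=c[1],t=c[2])
print(proj(c,[.6595,-.2335,.03]))
E
```

```text
1.85 [ 0.61623941 -0.16251285  0.13271593] [ 0.15737965  0.24200296 -0.93647986  1.42906263 -0.65096898 -0.93902138]
d mm [-1.7 -2.  -1.7] rv [ 0.005  0.003 -0.006] target [ 0.6168 -0.1595  0.1329]
[279.18761542 203.05865101]
```

View pics/w1.png

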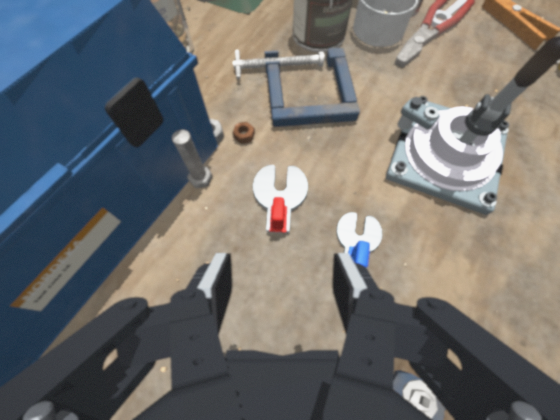

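The wrist view shows the red washer with its slot mouth at about (281,170), disc at (280,187) and fin top at (279,205). The toolbox edge is to the left, and the jig at the right has its lever leaning towards the entry side.

```bash
cat > m3.py <<'E'
from h import *
d=np.load("w1.npz"); c=(d["K"],d["R"],d["t"]); w=cv2.imread("pics/w1.png")
def white(box,v=185):
    x0,y0,x1,y1=box; h=cv2.cvtColor(w[y0:y1,x0:x1],cv2.COLOR_BGR2HSV)
    m=((h[...,1]<40)&(h[...,2]>v)).astype(np.uint8)
    n,l,st,ce=cv2.connectedComponentsWithStats(m); i=1+np.argmax(st[1:,4]); ys,xs=np.where(l==i); return xs+x0,ys+y0
xs,ys=white((240,155,320,240)); P=np.array([plane(c,(x,y),.008) for x,y in zip(xs,ys)])[:,:2]
h=cv2.cvtColor(w,cv2.COLOR_BGR2HSV); r=((h[...,0]<8)|(h[...,0]>172))&(h[...,1]>170)&(h[...,2]>60); r[:160]=0;r[245:]=0;r[:,:250]=0;r[:,310:]=0
ry,rx=np.where(r); print("white",len(xs),xs.min(),xs.max(),ys.min(),ys.max(),"red",rx.min(),rx.max(),ry.min(),ry.max())
# top face of fin: brightest red
V=h[...,2]*r; print("V pct",np.percentile(V[r],[10,50,90]))
# circle fit to outer contour (hull points farthest in front part)
hull=cv2.convexHull(P.astype(np.float32)).reshape(-1,2)
f=np.array([.6595,-.2335]); u=np.array([np.cos(-np.pi/3),np.sin(-np.pi/3)])
g=hull[((hull-f)@u)>.018]
g=g[((g-f)@u)<.055]
A=np.c_[2*g,np.ones(len(g))]; sol=np.linalg.lstsq(A,(g**2).sum(1),rcond=None)[0]
print("disc",sol[:2],np.sqrt(sol[2]+sol[0]**2+sol[1]**2),len(g))
top=r&(h[...,2]>np.percentile(V[r],60)); ty,tx=np.where(top)
print("toppix",tx.mean(),ty.mean(),tx.min(),tx.max(),ty.min(),ty.max(),plane(c,(tx.mean(),ty.mean()),.036))
for p in((190,180),(100,310)): print("box",plane(c,p,0))
E
python3 m3.py
python3 -c "
import cv2;w=cv2.imread('pics/w1.png');a=w[155:245,235:325];b=w[85:215,380:560]
a=cv2.resize(a,(400,400),interpolation=2);b=cv2.resize(b,(400,289),interpolation=2);b=cv2.copyMakeBorder(b,0,111,0,0,0);cv2.imwrite('pics/w1c.png',cv2.hconcat([a,b]))"
```

```text
white 1811 252 308 164 230 red 272 284 199 230
V pct [108. 193. 242.]
disc [ 0.6749569  -0.26182216] 0.030787101485061356 15
toppix 277.8514851485148 209.1881188118812 272 284 199 221 [ 0.65589171 -0.22474224  0.036     ]
box [ 0.76909673 -0.22149692  0.        ]
box [ 0.75796648 -0.06596707  0.        ]
```

View pics/w1c.png

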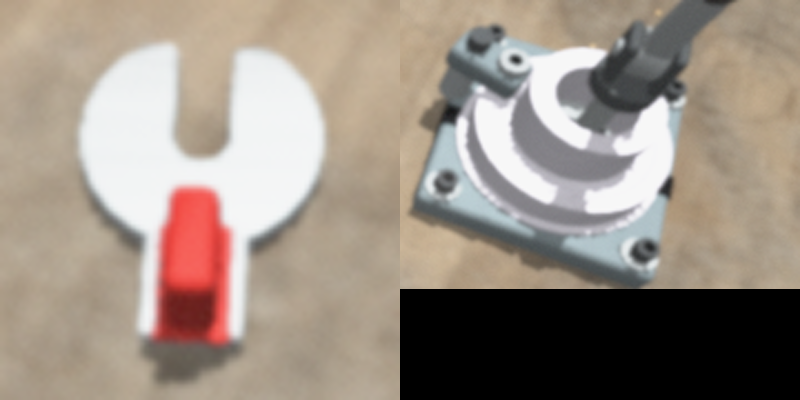

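```bash
python3 - <<'E'
from h import *
print(tip_extent, rot(state()).as_matrix()[:,2])
import workcell; print(workcell.tip_extent.__class__, workcell.tip_extent() if callable(workcell.tip_extent) else '')
d=np.load("w1.npz"); c=(d["K"],d["R"],d["t"])
f=lambda x,y:(235+x/4.444,155+y/4.444)
for n,p,z in(("mouthL",(177,55),.008),("mouthR",(238,60),.008),("end",(203,157),0),("tailL",(140,335),.008),("tailR",(240,340),.008),("fin fl",(172,192),.036),("fin fr",(215,192),.036),("fin bl",(167,285),.036),("fin br",(214,288),.036)): print(n,plane(c,f(*p),z).round(4))
delta([.656,-.226,.031],tool(-62,40),.05)
delta([.656,-.226,.031],tool(-62,40),0)
E
```

```text
0.022 [ 0.31681432 -0.55716762 -0.76758904]
<class 'float'> 
mouthL [ 0.6914 -0.279   0.008 ]
mouthR [ 0.6772 -0.2853  0.008 ]
end [ 0.6734 -0.2606  0.    ]
tailL [ 0.6609 -0.2095  0.008 ]
tailR [ 0.6403 -0.2197  0.008 ]
fin fl [ 0.6652 -0.2329  0.036 ]
fin fr [ 0.6571 -0.2375  0.036 ]
fin bl [ 0.6551 -0.2134  0.036 ]
fin br [ 0.6461 -0.2177  0.036 ]
d mm [-8.3 -4.3 73.4] rv [-0.018  0.002  0.02 ] target [ 0.64   -0.1959  0.0716]
d mm [ -8.2  -3.4 123.4] rv [-0.018  0.002  0.02 ] target [ 0.6551 -0.2243  0.0333]
```

>>> arm_command:
  deltas:
    - {"tx": -8,"ty": -4,"tz": 60,"rx": -0.027,"rz": 0.03}
    - {"tx": -8,"ty": -3.5,"tz": 90,"rx": -0.027,"rz": 0.03}
    - {"tx": -8,"ty": -3.5,"tz": 110,"rx": -0.027,"rz": 0.03}
    - {"tx": -8,"ty": -3.5,"tz": 122,"rx": -0.027,"rz": 0.03}
    - {"tx": -8,"ty": -3.5,"tz": 122,"rx": -0.027,"rz": 0.03}
    - {"tx": -8,"ty": -3.5,"tz": 122,"rx": -0.027,"rz": 0.03}

```text
invalid input at $.deltas[0]: expected keys tx, ty, tz, rx, ry, rz
```

```bash
python3 - <<'E'
from h import *
delta([.656,-.2255,.032],tool(-63,40),0)
c=cal("wrist");w=grab_frame("wrist"); cv2.imwrite("pics/w2.png",w[120:330,180:380].repeat(2,0).repeat(2,1))
E
```

```text
d mm [ -7.9  -3.7 122.3] rv [-0.029  0.002  0.034] target [ 0.6551 -0.2238  0.0343]
```

View pics/w2.png

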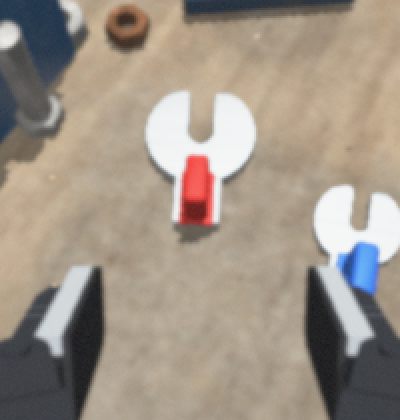

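The move was refused because every key must be given, so this picture shows the same scene as before. I'm repeating it with all the keys.

>>> arm_command:
  deltas:
    - {"tx": -8,"ty": -4,"tz": 60,"rx": -0.027,"ry": 0,"rz": 0.03}
    - {"tx": -8,"ty": -3.5,"tz": 90,"rx": -0.027,"ry": 0,"rz": 0.03}
    - {"tx": -8,"ty": -3.5,"tz": 110,"rx": -0.027,"ry": 0,"rz": 0.03}
    - {"tx": -8,"ty": -3.5,"tz": 122,"rx": -0.027,"ry": 0,"rz": 0.03}
    - {"tx": -8,"ty": -3.5,"tz": 122,"rx": -0.027,"ry": 0,"rz": 0.03}
    - {"tx": -8,"ty": -3.5,"tz": 122,"rx": -0.027,"ry": 0,"rz": 0.03}

```text
t: 2.7
tcp_pos: [0.6617, -0.2134, 0.05]
tcp_rot: [0.186, 0.802, -0.495, 0.277]
ft_force: [-0.7, 0.5, 0.3]
width: 0.601
grip_force: 0.0
```

```bash
python3 - <<'E'
from h import *
delta([.656,-.2255,.032],tool(-63,40),0)
print(state()["ft_force"],state()["joint_positions"].round(3))
c=cal("wrist");w=grab_frame("wrist"); cv2.imwrite("pics/w3.png",w[120:400,130:430].repeat(2,0).repeat(2,1))
E
```

```text
d mm [-5.  10.1 16.5] rv [0.029 0.019 0.004] target [ 0.6551 -0.2238  0.0343]
[-0.73908923  0.50016686  0.34612703] [-0.022  0.436 -0.864  1.666 -0.606 -1.095]
```

View pics/w3.png

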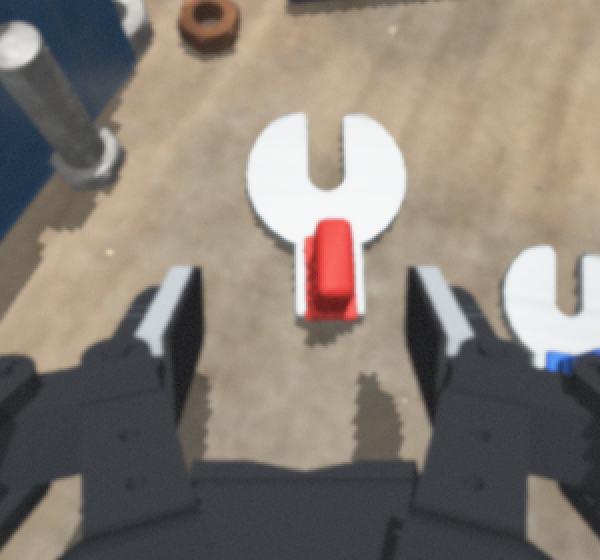

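The pads straddle the fin correctly, with the fin at about (333,265) in the crop. Joint 4 has hit its 1.67 limit, so I'm trying a smaller lean from slightly further back.

```bash
python3 - <<'E'
from h import *
delta([.6545,-.2225,.032],tool(-63,30),.03)
delta([.6545,-.2225,.032],tool(-63,30),.0)
E
```

```text
d mm [ -2.5  11.  -15.2] rv [ 0.029 -0.156  0.002] target [ 0.647  -0.2078  0.0606]
d mm [-7.1 10.1 14.4] rv [ 0.029 -0.156  0.002] target [ 0.6538 -0.2212  0.0346]
```

>>> arm_command:
  deltas:
    - {"tx": -2,"ty": 5,"tz": -20,"rx": 0.015,"ry": -0.08,"rz": 0}
    - {"tx": -2.5,"ty": 5,"tz": -30,"rx": 0.015,"ry": -0.156,"rz": 0}
    - {"tx": -2.5,"ty": 5,"tz": -30,"rx": 0.015,"ry": -0.156,"rz": 0}
    - {"tx": -2.5,"ty": 5,"tz": -30,"rx": 0.015,"ry": -0.156,"rz": 0}

```text
t: 3.25
tcp_pos: [0.649, -0.1964, 0.0715]
tcp_rot: [0.142, 0.823, -0.505, 0.217]
ft_force: [0.1, 0.5, 0.6]
width: 0.598
grip_force: 0.0
```

```bash
python3 - <<'E'
from h import *
print(state()["joint_positions"].round(3))
delta([.6545,-.2225,.032],tool(-63,30),.03)
E
```

```text
[ 0.077  0.368 -0.802  1.219 -0.522 -0.726]
d mm [ 2.5  6.7 14.2] rv [ 0.014 -0.001  0.002] target [ 0.647  -0.2078  0.0606]
```

```bash
python3 - <<'E'
from h import *
delta([.655,-.2237,.032],tool(-63,33),.02)
delta([.655,-.2237,.032],tool(-63,33),.0)
E
```

```text
d mm [ 2.4  6.7 24.8] rv [0.014 0.051 0.003] target [ 0.6493 -0.2125  0.0513]
d mm [ 3.4  6.4 44.8] rv [0.014 0.051 0.003] target [ 0.6543 -0.2222  0.0345]
```

>>> arm_command:
  deltas:
    - {"tx": 2.5,"ty": 6.5,"tz": 15,"rx": 0.014,"ry": 0.051,"rz": 0.003}
    - {"tx": 3,"ty": 6.5,"tz": 30,"rx": 0.014,"ry": 0.051,"rz": 0.003}
    - {"tx": 3.5,"ty": 6.5,"tz": 40,"rx": 0.014,"ry": 0.051,"rz": 0.003}
    - {"tx": 3.5,"ty": 6.5,"tz": 45,"rx": 0.014,"ry": 0.051,"rz": 0.003}
    - {"tx": 3.5,"ty": 6.5,"tz": 45,"rx": 0.014,"ry": 0.051,"rz": 0.003}

```text
t: 3.88
tcp_pos: [0.653, -0.2236, 0.0332]
tcp_rot: [0.149, 0.817, -0.503, 0.24]
ft_force: [1.2, -0.4, -0.2]
width: 0.602
grip_force: 0.0
```

```bash
python3 - <<'E'
from h import *
print(state()["joint_positions"].round(3))
delta([.655,-.2237,.032],tool(-63,33),.0)
c=cal("wrist");w=grab_frame("wrist"); cv2.imwrite("pics/w4.png",w[120:400,130:430].repeat(2,0).repeat(2,1))
E
```

```text
[-0.1    0.424 -0.863  1.667 -0.478 -1.029]
d mm [ 0.2 -1.7 -1.4] rv [ 0.003  0.003 -0.003] target [ 0.6543 -0.2222  0.0345]
```

View pics/w4.png

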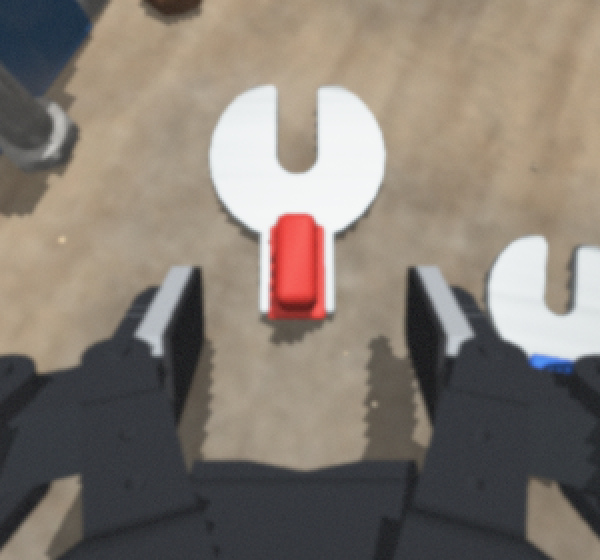

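```bash
python3 - <<'E'
from h import *
s=state();c=cal("wrist");M=rot(s).as_matrix();p=s["tcp_pos"]
f=lambda X:((proj(c,X)-[130,120])*2).round(0)
print("grasp",f(p+.003*M[:,2]),"tip",f(p+.022*M[:,2]),"fin top mid",f([.656,-.2255,.036]))
# fin top middle from view (297,260)
print(plane(c,(130+297/2,120+260/2),.036))
g=p+.003*M[:,2]; print(g)
E
```

```text
grasp [303. 268.] tip [303. 244.] fin top mid [299. 260.]
[ 0.65643132 -0.22521094  0.036     ]
[ 0.65420461 -0.2246369   0.03122671]
```

The fin's centre is at about (297,260) and the grasp point projects to (303,268), which is good enough, so I'm closing.

>>> arm_command:
  deltas:
    - {"tx": 0,"ty": -1,"tz": 0,"rx": 0,"ry": 0,"rz": 0}
    - {"tx": 0,"ty": -1,"tz": 0,"rx": 0,"ry": 0,"rz": 0}
    - {"tx": 0,"ty": -1,"tz": 0,"rx": 0,"ry": 0,"rz": 0}
    - {"tx": 0,"ty": -1,"tz": 0,"rx": 0,"ry": 0,"rz": 0}
    - {"tx": 0,"ty": -1,"tz": 0,"rx": 0,"ry": 0,"rz": 0}
    - {"tx": 0,"ty": -1,"tz": 0,"rx": 0,"ry": 0,"rz": 0}
  fingers: 1

```text
t: 4.68
tcp_pos: [0.6546, -0.2227, 0.0341]
tcp_rot: [0.148, 0.817, -0.502, 0.241]
ft_force: [0.4, 0.2, 0.4]
width: -0.001
grip_force: 0.0
```

```bash
python3 - <<'E'
from h import *
s=state();c=cal("wrist");M=rot(s).as_matrix();p=s["tcp_pos"];print(p,s["joint_positions"].round(3),M.round(3).tolist(),s["ft_force"],s["width"])
# lift 130 mm world up, in tool axes
print(M.T@[0,0,130])
E
```

```text
[ 0.65457903 -0.22272901  0.03409911] [-0.097  0.424 -0.861  1.662 -0.478 -1.027] [[0.379, -0.892, 0.245], [-0.75, -0.451, -0.484], [0.543, -0.0, -0.84]] [0.40253688 0.1845941  0.36677879] -0.0010413109286677086
[ 7.05317733e+01 -9.26303094e-03 -1.09202879e+02]
```

```bash
python3 - <<'E'
from h import *
s=state();c=cal("wrist");w=grab_frame("wrist");cv2.imwrite("pics/w5.png",w); M=rot(s).as_matrix()
h=cv2.cvtColor(w,cv2.COLOR_BGR2HSV); r=((h[...,0]<8)|(h[...,0]>172))&(h[...,1]>170)&(h[...,2]>60); r[:180]=0
ys,xs=np.where(r); print("red",len(xs),xs.min(),xs.max(),ys.min(),ys.max())
for y in range(ys.min(),ys.max()+1,4): q=xs[ys==y]; print(y,q.min() if len(q) else None,q.max() if len(q) else None,len(q), end=' | ')
print("grasp",proj(c,s["tcp_pos"]+.003*M[:,2]),"tip",proj(c,s["tcp_pos"]+.022*M[:,2]))
# ascii of intensity around
g=cv2.cvtColor(w,cv2.COLOR_BGR2GRAY)[200:330:5,220:350:5]
for y,row in enumerate(g): print(200+5*y,' '.join('RR' if r[200+5*y,220+5*x] else '%2d'%(v//10) for x,v in enumerate(row)))
E
```

```text
red 216 270 292 228 248
228 277 277 1 | 232 273 289 8 | 236 270 291 12 | 240 270 291 12 | 244 270 292 12 | 248 270 291 10 | grasp [281.65378167 254.20471407] tip [281.67548999 241.95081453]
200 15 15 16 15 24 24 24 24 24 24 23 14 14 13 14 24 24 24 24 24 24 18 15 15 14 15
205 15 15 15 15 23 24 24 24 24 24 24 19 13 14 24 24 24 24 24 24 24 16 15 14 14 14
210 15 15 15 14 22 24 24 24 24 24 24 24 24 24 24 24 24 24 24 24 24 15 14 14 14 14
215 14 14 14 14 15 24 24 24 24 24 24 24 24 24 24 24 24 24 24 24 23 14 14 13 13 14
220 14 14 14 14 13 23 24 24 24 24 24 24 24 24 24 24 24 24 24 24 13 14 14 14 13 13
225 14 14 14 15 15 10 24 24 24 24 24 24 24 24 24 24 24 24 24 15 15 14 14 14 13 13
230 14 14 15 15 15 14 10 23 24 24 23 RR 13 13 17 24 24 24 14 13 15 15 15 15 14 14
235 14 15 15 15 16 15 15  9 17 24 RR RR 13 14 RR 23 22 10 12 14 15 15 15 14 14 14
240 15 15 15 15 16 16 15 14  9 24 RR RR 13 14 RR 22 13 13 14 15 15 15 14 14 14 15
245 16 15 15 15 15 15 14 14 14 24 RR RR 14 13 RR 22 15 14 14 14 15 15 15 15 15 14
250 15 15 15 15 15 14 15 15 14 24 13 16 12 14 14 22 15 14 14 14 15 14 15 15 14 14
255 14 1
[... 521 characters left out ...]
20  7 11 18  9  6  5  5 11 14 13 14 15 15 15
290 14 14 14 14 14  8  5  5  5  5  5  9  7 10  6  5  5  6  5  5 11 14 14 15 15 15
295  6 13 14 14 14  5  5  5  6  5  5  5  6  5  5  5  5  6  6  5  6 14 15 15 13  5
300  5 10  9  6  5  5  5  5  5  5  5  4  6  4  5  5  5  5  5  5  6  5  7 10  8  5
305  5  4  5  5  5  5  5  5  5  5  5  4  6  5  4  5  5  5  5  5  5  5  5  5  4  5
310  4  4  5  5  5  5  5  5  5  5  5  3  6  4  4  5  5  5  5  5  5  5  5  5  4  4
315  4  5  5  5  5  5  5  5  5  5  4  4  6  6  3  4  5  5  5  5  5  5  5  5  5  4
320  5  5  5  5  6  5  5  5  5  5  3  4  6  5  4  3  5  5  5  5  5  5  5  6  5  5
325  5  5  5  5  5  5  5  5  5  5  3  5  6  4  4  3  5  5  5  5  5  5  5  5  5  5
```

```bash
python3 - <<'E'
from h import *
w=cv2.imread("pics/w5.png")
for y in (226,230,234,240,246,252,260,270): print(y,[tuple(int(v) for v in w[y,x]) for x in range(266,300,3)])
a,b=grab_frame("scene"),grab_frame("side"); cv2.imwrite("pics/s2.png",a);cv2.imwrite("pics/d2.png",b)
s=state();M=rot(s).as_matrix();p=s["tcp_pos"]
for n,im,box in(("scene",a,(205,215,270,270)),("side",b,(275,195,330,240))):
    c=cal(n);x0,y0,x1,y1=box;h=cv2.cvtColor(im,cv2.COLOR_BGR2HSV);r=((h[...,0]<8)|(h[...,0]>172))&(h[...,1]>150)&(h[...,2]>70)
    m=np.zeros_like(r);m[y0:y1,x0:x1]=1;ys,xs=np.where(r&m);print(n,len(xs),xs.min(),xs.max(),ys.min(),ys.max(),"grasp",proj(c,p+.003*M[:,2]),"tip",proj(c,p+.022*M[:,2]))
E
```

```text
226 [(245, 245, 244), (246, 245, 244), (244, 244, 243), (222, 220, 234), (202, 200, 230), (200, 199, 229), (202, 200, 230), (225, 224, 235), (245, 245, 244), (246, 246, 245), (246, 246, 245), (246, 246, 245)]
230 [(245, 245, 244), (244, 243, 242), (119, 119, 214), (67, 73, 236), (77, 85, 241), (81, 88, 242), (90, 97, 244), (81, 88, 240), (160, 160, 218), (245, 245, 244), (246, 246, 245), (246, 246, 245)]
234 [(243, 242, 242), (115, 115, 233), (53, 59, 205), (73, 79, 238), (80, 86, 242), (86, 94, 244), (93, 99, 245), (82, 88, 241), (57, 60, 199), (118, 120, 234), (245, 244, 244), (245, 245, 243)]
240 [(230, 229, 231), (81, 86, 234), (53, 58, 207), (73, 79, 239), (87, 93, 243), (90, 97, 244), (93, 101, 245), (79, 86, 240), (53, 57, 200), (95, 99, 237), (243, 242, 242), (188, 188, 186)]
246 [(242, 241, 242), (78, 81, 216), (54, 60, 208), (76, 83, 240), (88, 94, 244), (92, 99, 245), (92, 97, 244), (79, 83, 239), (52, 57, 202), (100, 102, 238), (242, 242, 241), (193, 194, 193)]
252 [(242, 242, 242), (169, 167, 193), (190, 186, 184), (191, 186, 187), (162, 158, 161), (59, 58, 78), (93, 90, 102), (187, 182, 184), (191, 186, 184), (194, 189, 189), (240, 239, 236), (198, 199, 196)]
260 [(170, 168, 172), (187, 182, 181), (196, 191, 186), (194, 189, 184), (155, 150, 147), (57, 55, 55), (82, 79, 78), (188, 184, 178), (196, 190, 185), (195, 190, 184), (192, 188, 182), (136, 136, 132)]
270 [(125, 121, 118), (193, 189, 184), (194, 189, 184), (196, 191, 186), (146, 141, 138), (56, 52, 52), (72, 69, 69), (187, 181, 176), (194, 190, 184), (195, 190, 185), (185, 180, 175), (87, 81, 79)]Traceback (most recent call last):
  File "<stdin>", line 8, in <module>
    return umr_minimum(a, axis, None, out, keepdims, initial, where)
ValueError: zero-size array to reduction operation minimum which has no identity
```

```bash
python3 - <<'E'
from h import *
d=np.load("w1.npz"); c1=(d["K"],d["R"],d["t"]); c5=cal("wrist"); w=cv2.imread("pics/w5.png")
f=lambda x,y:np.array((235+x/4.444,155+y/4.444))
g=cv2.cvtColor(w,cv2.COLOR_BGR2GRAY)
for y in range(158,214,4): 
    row=g[y,225:340]>200; i=np.where(np.diff(row.astype(int)))[0]+225; print(y,i.tolist())
s=state();M=rot(s).as_matrix();p=s["tcp_pos"]
for x in(-.011,0,.011): print("tip at x",x,proj(c5,p+M@[x,0,.022]),proj(c5,p+M@[x,0,.012]),proj(c5,p+M@[x,0,.003]))
print("fin front", tri(c1,f(194,188),c5,(281.5,228)))
a,b=cv2.imread("pics/s2.png"),cv2.imread("pics/d2.png")
for n,im in(("scene",a),("side",b)):
    c=cal(n);u=proj(c,p+.003*M[:,2]);print(n,"grasp",u,"tip",proj(c,p+.022*M[:,2]))
    x,y=u.astype(int); h=cv2.cvtColor(im,cv2.COLOR_BGR2HSV); 
    for yy in range(y-16,y+17,3): print(yy,[("R" if (h[yy,xx,0]<8 or h[yy,xx,0]>172) and h[yy,xx,1]>150 else "%d"%(h[yy,xx,2]//26)) for xx in range(x-30,x+31,3)])
E
```

```text
158 []
162 []
166 [255, 270, 291, 307]
170 [249, 270, 291, 312]
174 [246, 270, 291, 316]
178 [243, 270, 291, 318]
182 [241, 270, 291, 320]
186 [239, 270, 291, 322]
190 [238, 270, 291, 323]
194 [237, 270, 291, 324]
198 [237, 270, 291, 324]
202 [237, 271, 289, 324]
206 [238, 276, 285, 323]
210 [239, 322]
tip at x -0.011 [281.68385494 258.17123006] [281.67312386 265.06679867] [281.66244137 271.93114719]
tip at x 0 [281.67860075 241.95255397] [281.66740452 248.08775978] [281.65624002 254.20557987]
tip at x 0.011 [281.67317556 225.20602418] [281.6614888  230.52573517] [281.64981466 235.83970734]
fin front [ 0.66211817 -0.23728238  0.03342807]
scene grasp [234.63760562 237.04432546] tip [236.00165783 238.4821312 ]
221 ['4', '5', '5', '5', '5', '5', '5', '5', '6', '6', '6', '6', '6', '6', '7', '7', '7', '7', '8', '8', '8']
224 ['4', '4', '4', '5', '5', '5', '5', '5', '5', '6', '6', '6', '6', '6', '6', '6', '7', '7', '7', '7', '8']
227 ['4', '4', '4', '4', '5', '5', '5', '5', '5', '5', '5', '6', '6', '6', '6', '6', '7', '7', '7', '7', '7']
230 ['4', '4', '4', '4', '4', '5', '5', '5', '5', '5
[... 1408 characters left out ...]
 '7', '7', '6', '7', '7', '7', '7', '7']
207 ['3', '3', '3', '3', '3', '3', '3', '4', '6', '3', 'R', '6', '7', '6', '7', '7', '7', '7', '7', '7', '7']
210 ['3', '3', '3', '3', '3', '4', '3', '3', '3', 'R', 'R', 'R', 'R', '7', '6', '6', '7', '7', '7', '7', '7']
213 ['3', '4', '5', '5', '3', '3', '4', '4', '3', 'R', 'R', 'R', 'R', '6', '6', '6', '6', '7', '7', '7', '7']
216 ['3', '3', '4', '4', '3', '3', '4', '4', '4', 'R', 'R', 'R', 'R', '6', '6', '7', '6', '7', '7', '7', '7']
219 ['7', '7', '6', '7', '7', '7', '7', '5', '5', '7', 'R', 'R', 'R', '7', '7', '7', '7', '7', '7', '7', '7']
222 ['7', '6', '6', '7', '6', '7', '6', '6', '7', '4', '8', '7', '9', '9', '9', '9', '9', '9', '8', '7', '7']
```

```bash
python3 - <<'E'
from h import *
R=tool(-63,28)
for b in(.02,-.008,-.013,-.02): delta([.656,-.2255,.032],R,b)
E
```

```text
d mm [  3.4  -0.  -19.5] rv [ 0.002 -0.085 -0.003] target [ 0.6511 -0.2159  0.0523]
d mm [ 1.1 -0.1  8.4] rv [ 0.002 -0.085 -0.003] target [ 0.6571 -0.2276  0.0276]
d mm [ 0.6 -0.1 13.4] rv [ 0.002 -0.085 -0.003] target [ 0.6581 -0.2297  0.0232]
d mm [ 0.  -0.1 20.3] rv [ 0.002 -0.085 -0.003] target [ 0.6596 -0.2326  0.017 ]
```

Calling it a miss above the fin: the pad-gap scale and the occlusion both suggest the tips are shorter than I assumed. I'm opening, leaning back less, and going a little deeper while watching the force.

>>> arm_command:
  deltas:
    - {"tx": 2,"ty": 0,"tz": -19,"rx": 0,"ry": -0.085,"rz": 0}
    - {"tx": 3,"ty": 0,"tz": -19,"rx": 0,"ry": -0.085,"rz": 0}
    - {"tx": 3,"ty": 0,"tz": -19,"rx": 0,"ry": -0.085,"rz": 0}
    - {"tx": 2,"ty": 0,"tz": -5,"rx": 0,"ry": -0.085,"rz": 0}
    - {"tx": 1,"ty": 0,"tz": 4,"rx": 0,"ry": -0.085,"rz": 0}
    - {"tx": 1,"ty": 0,"tz": 8,"rx": 0,"ry": -0.085,"rz": 0}
    - {"tx": 1,"ty": 0,"tz": 8,"rx": 0,"ry": -0.085,"rz": 0}
  fingers: 0.5

```text
t: 5.7
tcp_pos: [0.6565, -0.2279, 0.0274]
tcp_rot: [0.127, 0.826, -0.508, 0.206]
ft_force: [-0.6, -0.3, 0.0]
width: 0.501
grip_force: 0.0
```

>>> arm_command:
  deltas:
    - {"tx": 0,"ty": 0,"tz": 0,"rx": 0,"ry": 0,"rz": 0}
    - {"tx": 0,"ty": 0,"tz": 0,"rx": 0,"ry": 0,"rz": 0}
    - {"tx": 0,"ty": 0,"tz": 0,"rx": 0,"ry": 0,"rz": 0}
    - {"tx": 0,"ty": 0,"tz": 0,"rx": 0,"ry": 0,"rz": 0}
    - {"tx": 0,"ty": 0,"tz": 0,"rx": 0,"ry": 0,"rz": 0}
  fingers: 1

```text
t: 6.32
tcp_pos: [0.6572, -0.2272, 0.0282]
tcp_rot: [0.126, 0.827, -0.508, 0.206]
ft_force: [-1.1, 1.7, 2.5]
width: 0.021
grip_force: 59.2
```

```bash
python3 - <<'E'
from h import *
s=state();print(s["joint_positions"].round(3),s["tcp_pos"],s["width"],s["grip_force"])
w=grab_frame("wrist");cv2.imwrite("pics/w6.png",w); a=cv2.imread("pics/w5.png")
cv2.imwrite("pics/cmp.png",cv2.hconcat([cv2.resize(x[190:330,220:350],(390,420)) for x in(a,w)]))
E
```

```text
[-0.073  0.43  -0.816  1.443 -0.417 -0.833] [ 0.65718871 -0.22715057  0.02820253] 0.0212200552544463 59.2367559671402
```

```bash
python3 - <<'E'
from h import *
w=cv2.imread("pics/w6.png")
def ch(p):
    b,g,r=map(int,p)
    if r-max(b,g)>60: return 'R'
    v=(b+g+r)//3
    return 'W' if v>215 else 'l' if v>160 else 'm' if v>110 else 'd' if v>70 else '#'
for y in range(190,310,3): print(y,''.join(ch(w[y,x]) for x in range(225,345,2)))
E
```

```text
190 mmmmmmlWWWWWWWWWWWWWWWWlmmmmmmmmmmWWWWWWWWWWWWWWWWWlmmmmmmmm
193 mmmmmmWWWWWWWWWWWWWWWWWlmmmmmmmmmmWWWWWWWWWWWWWWWWWlmmmmmmmm
196 mmmmmlWWWWWWWWWWWWWWWWWlmmmmmmmmmmWWWWWWWWWWWWWWWWWWmmmmmmmm
199 mmmmmlWWWWWWWWWWWWWWWWWlmmmmmmmmmmWWWWWWWWWWWWWWWWWWmmmmmmmm
202 mmmmmmWWWWWWWWWWWWWWWWWWmmmmmmmmmlWWWWWWWWWWWWWWWWWlmmmmmmmm
205 mmmmmmWWWWWWWWWWWWWWWWWWWlmmmmmmlWWWWWWWWWWWWWWWWWWlmmmmmmmm
208 mmmmmmlWWWWWWWWWWWWWWWWWWWWWllWWWWWWWWWWWWWWWWWWWWWlmmmmmmmm
211 mmmmmmlWWWWWWWWWWWWWWWWWWWWWWWWWWWWWWWWWWWWWWWWWWWlmmmmmmmmm
214 mmmmmmmlWWWWWWWWWWWWWWWWWWWWWWWWWWWWWWWWWWWWWWWWWWmmmmmmmmmm
217 mmmmmmmmWWWWWWWWWWWWWWWWWWWWWWWWWWWWWWWWWWWWWWWWWlmmmmmmmmmm
220 mmmmmmmmlWWWWWWWWWWWWWWWWWWWWWWWWWWWWWWWWWWWWWWWWmmmmmmmmmmm
223 mmmmmmmmmlWWWWWWWWWWWWWWWWWWWWWWWWWWWWWWWWWWWWWlmmmmmmmmmmmm
226 mmmmmmmmmdmWWWWWWWWWWWWWWWWWWWWWWWWWWWWWWWWWWWlmmmmmmmmmmmmm
229 mmmmmmmmmmmmWWWWWWWWWWWWWWWWWWWWWWWWWWWWWWWWWldmmmmmmmmmmmmm
232 mmmmmmmmmmmddmWWWWWWWWWWWWWWWWWWWWWWWWWWWWWlmdmmmmmmmmmmmmmm
235 mmmmmmmmmmmmmmdlWWWWWWWlRRRRRRRRRllWWWWWWlmdmmmmmmmmmmmmmmmm
238 mmmmmmmmmmmmmmdddmlWWWRRRRRRRRRRRRRRWWWlmdmmmmmmmmmmmmmm
[... 799 characters left out ...]
mmd######dlllllmd#RR#dlllllld######dmmmmmmmmmmmmmm
280 mmmmmmmmmmmmd######mlllllmd#RR#dmlllllm######dmmmmmmmmmmmmmm
283 mmmmmmmmmmmm#######mmllllmd#RR#dlllllmd#######mmmmmmmmmmmmmm
286 mmmmmmmmmmmd##########dmlld#dd#dllmd##########dmmmmmmmmmmmmm
289 mmmmmmmmmd##############mld#dd#dmd##############dmmmmmmmmmmm
292 mmmmmmmmd###############dmd#dd##d################mmmmmmmmmmm
295 mmmmmmmm####################dd###################dmmmmmmmmmm
298 mmmmmdd#####################dd#####################ddmmmmmmd
301 d###########################dd############################d#
304 ############################dd##############################
307 ############################dd##############################
```

>>> arm_command:
  deltas:
    - {"tx": 0,"ty": 0,"tz": -6,"rx": 0,"ry": 0,"rz": 0}
    - {"tx": 0,"ty": 0,"tz": -6,"rx": 0,"ry": 0,"rz": 0}
    - {"tx": 0,"ty": 0,"tz": 0,"rx": 0,"ry": 0,"rz": 0}
    - {"tx": 0,"ty": 0,"tz": 4,"rx": 0,"ry": 0,"rz": 0}
    - {"tx": 0,"ty": 0,"tz": 8,"rx": 0,"ry": 0,"rz": 0}
    - {"tx": 0,"ty": 0,"tz": 8,"rx": 0,"ry": 0,"rz": 0}
  fingers: 0.6

```text
t: 7.12
tcp_pos: [0.6582, -0.2313, 0.0202]
tcp_rot: [0.127, 0.826, -0.508, 0.206]
ft_force: [0.6, -1.3, 0.7]
width: 0.399
grip_force: 0.0
```

```bash
cat > v.py <<'E'
from h import *
import sys
def ch(p):
    b,g,r=map(int,p)
    if r-max(b,g)>60: return 'R'
    v=(b+g+r)//3
    return 'W' if v>215 else 'l' if v>160 else 'm' if v>110 else 'd' if v>70 else '#'
def show(w,y0,y1,x0,x1,sx=3,sy=5):
    for y in range(y0,y1,sy): print(y,''.join(ch(w[y,x]) for x in range(x0,x1,sx)))
E
python3 - <<'E'
from v import *
s=state();print(s["joint_positions"].round(3),s["tcp_pos"],s["ft_force"])
w=grab_frame("wrist");cv2.imwrite("pics/w7.png",w); show(w,150,320,200,360)
E
```

```text
[-0.096  0.444 -0.818  1.493 -0.409 -0.865] [ 0.65823714 -0.2312547   0.02020248] [ 0.57124383 -1.34958121  0.74986069]
150 mmmmmmmmmmmmmmmmmmmmmmmmmmmmmmmmmmmmmmmmmmmmmmmmmmmmmm
155 mmmllmmmmmmmmmmmmmmmmmmmlmmmmmmmmmmmmmmmmmmmmmmmmmmmmm
160 mmmmmmmmmmmmmmmmmmmmmmmllmmlllmmmmmmmmmmmmlmmmmmmmmmmm
165 mmmmmmmmmmmmmmmmmmllWWWlllllllmlWWWllmmmmllmmmmmmmmmmm
170 mmmmmmmmmmmmmmmmlWWWWWWlllllmmmWWWWWWWllllmmmmmmmmmmmm
175 mmmmmmmmmmmmmmlWWWWWWWWllllmmmmWWWWWWWWWllmmmmmmmmmmmm
180 mmmmmmmmmmmmmlWWWWWWWWWlmmmmmmmWWWWWWWWWWlmmmmmmmmmmmm
185 mmmmmmmmmmmmlWWWWWWWWWWlmmmmmmmWWWWWWWWWWWmmmmmmmmmmmm
190 mmmmmmmmmmmmWWWWWWWWWWWlmmmmmmmWWWWWWWWWWWWmmmmmmmmmmm
195 mmmmmmmmmmmlWWWWWWWWWWWlmmmmmmdWWWWWWWWWWWWmmmmmmmmmmm
200 mmmmmmmmmmmWWWWWWWWWWWWlmmmmmmmWWWWWWWWWWWWlmmmmmmmmmm
205 mmmmmmmmmmmWWWWWWWWWWWWlmmmmmmmWWWWWWWWWWWWlmmmmmmmmmm
210 mmmmmmmmmmmlWWWWWWWWWWWWlmmmmmWWWWWWWWWWWWWmmmmmmmmmmm
215 mmmmmmmmmmmlWWWWWWWWWWWWWWWWWWWWWWWWWWWWWWWmmmmmmmmmmm
220 mmmmmmmmmmmmWWWWWWWWWWWWWWWWWWWWWWWWWWWWWWmmmmmmmmmmmm
225 mmmmmmmmmmmmmWWWWWWWWWWWWWWWWWWWWWWWWWWWWlmmmmmmmmmmmm
230 mmmmmmmmmmmmmmWWWWWWWWWWWWWWWWWW
[... 325 characters left out ...]
mmmmmmmmllld#dmmmmWlRRRRRRRRRlWmmmmm##mlllmmmmmmmmm
265 mmmmmmd##dlllm##dmmmmWlRRRRRRRRRlWmmmmm##dlllm###mmmmm
270 mmmmmd###mllld##dmmmlWlRRRRRRRRRRWmmmmm###mllld#ddmmmm
275 mmmmm###mlllm####mmmmWlRRRRRRRRRRWmdddd###dlllld##dmmm
280 mmmm###dlllld####mmmmWlRRRRRRRRRRWmdddd####mlllm###dmm
285 mmm####dmlll#####mmmmWlRRRRRRRRRRWmdddd####dlllm####dm
290 d#########mld####mmmmlmRRRRRRRRRRmmdddd####mld########
295 ##########dd####dmmmmmddddddddddmmmdddd###############
300 ################dmmmmmdddddddmmmmmmdddd###############
305 ################dmmmmmmmddmddmmmmmmddddd##############
310 ################dmmmmmmmmmmmmmmmmmdddddd##############
315 ###############dmmmmmmmmmmmmmmmmmmmddddd##############
```

>>> arm_command:
  deltas:
    - {"tx": 0,"ty": 0,"tz": 6,"rx": 0,"ry": 0,"rz": 0}
    - {"tx": 0,"ty": 0,"tz": 12,"rx": 0,"ry": 0,"rz": 0}
    - {"tx": 0,"ty": 0,"tz": 12,"rx": 0,"ry": 0,"rz": 0}

```text
t: 7.55
tcp_pos: [0.6608, -0.2362, 0.0095]
tcp_rot: [0.127, 0.827, -0.508, 0.206]
ft_force: [0.2, -0.5, 0.3]
width: 0.403
grip_force: 0.0
```

>>> arm_command:
  deltas:
    - {"tx": 0,"ty": 0,"tz": 0,"rx": 0,"ry": 0,"rz": 0}
    - {"tx": 0,"ty": 0,"tz": 0,"rx": 0,"ry": 0,"rz": 0}
    - {"tx": 0,"ty": 0,"tz": 0,"rx": 0,"ry": 0,"rz": 0}
    - {"tx": 0,"ty": 0,"tz": 0,"rx": 0,"ry": 0,"rz": 0}
  fingers: 1

```text
t: 8.05
tcp_pos: [0.6613, -0.2356, 0.0104]
tcp_rot: [0.127, 0.827, -0.508, 0.206]
ft_force: [0.2, -0.8, 1.1]
width: 0.124
grip_force: 60.4
```

```bash
python3 - <<'E'
from v import *
s=state();print(s["joint_positions"].round(3),s["tcp_pos"],s["ft_force"])
w=grab_frame("wrist");cv2.imwrite("pics/w8.png",w); show(w,150,320,200,360)
E
```

```text
[-0.127  0.461 -0.818  1.565 -0.399 -0.911] [ 0.66127041 -0.23562612  0.01038984] [ 0.18409281 -0.78235274  1.09037438]
150 mmmmmmmmmmmmmmmmmmmmmmmmmmmmmmmmmmmmmmmmmmmmmmmmmmmmmm
155 mmmmmmmmmmmmmmmmmmmmmmmmmmmmmmmmmmmmmmmmmmmmmmmmmmmmmm
160 mmmmmmmmmmmmmmmmmmmmmmmmmmmmmmmmmmmmmmmmmmmmmmmmmmmmmm
165 mmmmmmmmmmmmmmmmmmmmllllmmmmmlmmmmmlmmmmmmmmmmmmmmmmmm
170 mmmmmmmmmmmmmmmmmlWWWWWlmlmmmmmlWWWWWWlmmmmmmmmmmmmmmm
175 mmmmmmmmmmmmmmmlWWWWWWWlmlmmmmmmWWWWWWWWlmlmmmmmmmmmmm
180 mmmmmmmmmmmmmmWWWWWWWWWlmmmmmmmmWWWWWWWWWlmmmmmmmmmmmm
185 mmmmmmmmmmmmmWWWWWWWWWWlmmmmmmmmWWWWWWWWWWWmmmmmmmmmmm
190 mmmmmmmmmmmmWWWWWWWWWWWlmmmmmmmmWWWWWWWWWWWlmmmmmmmmmm
195 mmmmmmmmmmmlWWWWWWWWWWWlmmmmmmmmWWWWWWWWWWWWmmmmmmmmmm
200 mmmmmmmmmmmWWWWWWWWWWWWlmmmmmmmmWWWWWWWWWWWWlmmmmmmmmm
205 mmmmmmmmmmmWWWWWWWWWWWWlmmmmmmmmWWWWWWWWWWWWWmmmmmmmmm
210 mmmmmmmmmmmWWWWWWWWWWWWWmmmmmmmmWWWWWWWWWWWWWmmmmmmmmm
215 mmmmmmmmmmmWWWWWWWWWWWWWlmmmmmlWWWWWWWWWWWWWlmmmmmmmmm
220 mmmmmmmmmmmWWWWWWWWWWWWWWWWWWWWWWWWWWWWWWWWWlmmmmmmmmm
225 mmmmmmmmmmmmWWWWWWWWWWWWWWWWWWWWWWWWWWWWWWWWmmmmmmmmmm
230 mmmmmmmmmmmmlWWWWWWWWWWWWWWWWWWW
[... 325 characters left out ...]
mmmmmmmmmmmmmdddlllm#RRRRRRRRdlllmdddmmmmmmmmmmmmmm
265 mmmmmmmmmmmmmmd###dlllm#RRRRRRRR#lllm####mmmmmmmmmmmmm
270 mmmmmmmmmmmmmmd###mlllm#RRRRRRRR#mllld###dmmmmmmmmmmmm
275 mmmmmmmmmmmmmd####mllld#RRRRRRRR#mlllm####mmmmmmmmmmmm
280 mmmmmmmmmmmmm####dllll##RRRRRRRR#mlllm####dmmmmmmmmmmm
285 mmmmmmmmmmmmd######dlld#RRRRRRRR#mlmd######dmmmmmmmmmm
290 mmmmmmmmmmd##########ld#RRRRRRRR#mm##########mmmmmmmmm
295 ###mmmmmmm##############RRRRRRRR#############dmmmmmmd#
300 ####dd##################RRRRRRRR#################ddd##
305 ########################RRRRRRR#######################
310 ########################ddddddd#######################
315 ########################dddddddd######################
```

```bash
cat > fit.py <<'E'
from h import *
s=state(); c=cal("wrist"); w=cv2.imread("pics/w8.png"); M=rot(s).as_matrix(); p=s["tcp_pos"]
g=cv2.cvtColor(w,cv2.COLOR_BGR2GRAY).astype(float)
pts=[];slot=[]
for y in range(172,244,2):
    e=np.where(np.diff((g[y,215:350]>200).astype(int)))[0]+215.5
    if len(e)>=2:
        pts+=[(e[0],y),(e[-1],y)]
        if len(e)==4 and y<206: slot.append(((e[1]+e[2])/2,y,e[2]-e[1]))
P=np.array([plane(c,q,.008)[:2] for q in pts]); A=np.c_[2*P,np.ones(len(P))]; sol=np.linalg.lstsq(A,(P**2).sum(1),rcond=None)[0]
print("disc",sol[:2],np.sqrt(sol[2]+sol[:2]@sol[:2]))
S=np.array([plane(c,q[:2],.008)[:2] for q in slot]); d=np.linalg.svd(S-S.mean(0))[2][0]; d*=np.sign(-d[1])
print("slot yaw",np.degrees(np.arctan2(d[1],d[0])),"offset of disc centre from slot line mm",1e3*np.cross(d,sol[:2]-S.mean(0)))
yaw=np.arctan2(d[1],d[0]); 
W=Ro.from_euler('z',yaw); o=np.array([sol[0],sol[1],0])
Rr=W.inv()*rot(s); rel=W.inv().apply(p-o); np.savez("grip.npz",Rr=Rr.as_matrix(),rel=rel)
print("rel",rel,"tilt",Rr.as_matrix().round(3).tolist(), "tool yaw",np.degrees(np.arctan2(*M[1::-1,0])))
E
python3 fit.py 2>/dev/null; python3 - <<'E'
from h import *
M=rot(state()).as_matrix(); print(M.T@[0,0,100])
E
```

```text
disc [ 0.6741939  -0.26150675] 0.02953268772317628
slot yaw -62.89769271949278 offset of disc centre from slot line mm 0.10899365012350445
rel [-0.02889096  0.00027703  0.01045274] tilt [[0.883, -0.005, 0.469], [-0.004, -1.0, -0.002], [0.469, -0.0, -0.883]] tool yaw -63.1754279747618
[ 4.69467109e+01 -3.01196380e-02 -8.82949910e+01]
```

```bash
cat >> h.py <<'E'
def wd(jig,yaw,x,y,z,dyaw=0,pitch=0):   # washer origin at jig-frame (x,y,z) [m], jig=(X,Y)
    g=np.load("grip.npz"); a=np.radians(yaw); W=Ro.from_euler('z',yaw+dyaw,degrees=True)*Ro.from_euler('y',pitch,degrees=True)
    o=np.array([jig[0]+x*np.cos(a)-y*np.sin(a),jig[1]+x*np.sin(a)+y*np.cos(a),z])
    s=state();R0=rot(s);R=W*Ro.from_matrix(g["Rr"]);p=o+W.apply(g["rel"])
    print("wd",(R0.inv().apply(p-s["tcp_pos"])*1e3).round(1),"rv",(R0.inv()*R).as_rotvec().round(4),"tcp",p.round(4))
def where(jig,yaw,s=None):   # present washer pose in the jig frame
    g=np.load("grip.npz");s=s or state();W=rot(s)*Ro.from_matrix(g["Rr"]).inv();o=s["tcp_pos"]-W.apply(g["rel"])
    a=np.radians(yaw);d=o[:2]-jig;e=W.as_euler('ZYX',degrees=True)
    print("washer jig mm",(1e3*np.array([d@[np.cos(a),np.sin(a)],d@[-np.sin(a),np.cos(a)],o[2]])).round(1),"yaw-err,pitch,roll",(e-[yaw,0,0]).round(2))
E
python3 - <<'E'
from h import *
where((.5305,-.394),-84); wd((.5305,-.394),-84,-.11,-.005,.12)
E
```

```text
washer jig mm [-116.7  156.8   -0. ] yaw-err,pitch,roll [21.1  0.   0. ]
wd [  12.9  143.2 -129.1] rv [-1.729e-01  1.000e-04  3.252e-01] tcp [ 0.5113 -0.2564  0.1305]
```

>>> arm_command:
  deltas:
    - {"tx": 10,"ty": 0,"tz": -18,"rx": 0,"ry": 0,"rz": 0}
    - {"tx": 30,"ty": 0,"tz": -55,"rx": 0,"ry": 0,"rz": 0}
    - {"tx": 60,"ty": 0,"tz": -110,"rx": 0,"ry": 0,"rz": 0}
    - {"tx": 60,"ty": 0,"tz": -110,"rx": 0,"ry": 0,"rz": 0}
    - {"tx": 60,"ty": 0,"tz": -110,"rx": 0,"ry": 0,"rz": 0}

```text
t: 8.72
tcp_pos: [0.6618, -0.2364, 0.1356]
tcp_rot: [0.126, 0.827, -0.508, 0.206]
ft_force: [-0.3, 0.5, -2.5]
width: 0.125
grip_force: 60.3
```

```bash
python3 - <<'E'
from h import *
print(state()["joint_positions"].round(3))
where((.5305,-.394),-84); wd((.5305,-.394),-84,-.11,-.005,.12)
E
```

```text
[ 0.079  0.315 -0.65   0.884 -0.596 -0.355]
washer jig mm [-115.9  157.2  125.1] yaw-err,pitch,roll [ 2.114e+01 -0.000e+00  1.000e-02]
wd [-46.7 143.3 -19.1] rv [-1.734e-01  1.000e-04  3.257e-01] tcp [ 0.5113 -0.2564  0.1305]
```

>>> arm_command:
  deltas:
    - {"tx": -15,"ty": 45,"tz": -6,"rx": -0.06,"ry": 0,"rz": 0.11}
    - {"tx": -31,"ty": 95,"tz": -13,"rx": -0.115,"ry": 0,"rz": 0.22}
    - {"tx": -47,"ty": 143,"tz": -19,"rx": -0.173,"ry": 0,"rz": 0.326}
    - {"tx": -47,"ty": 143,"tz": -19,"rx": -0.173,"ry": 0,"rz": 0.326}
    - {"tx": -47,"ty": 143,"tz": -19,"rx": -0.173,"ry": 0,"rz": 0.326}
    - {"tx": -47,"ty": 143,"tz": -19,"rx": -0.173,"ry": 0,"rz": 0.326}

```text
t: 9.48
tcp_pos: [0.5118, -0.2567, 0.1298]
tcp_rot: [0.163, 0.719, -0.651, 0.179]
ft_force: [-0.3, 0.3, -0.4]
width: 0.129
grip_force: 60.3
```

```bash
python3 - <<'E'
from h import *
s=state(); print(s["joint_positions"].round(3))
where((.5305,-.394),-84)
c=cal("wrist"); w=grab_frame("wrist"); cv2.imwrite("pics/w9.png",w); np.savez("w9.npz",K=c[0],R=c[1],t=c[2])
print(proj(c,[.5305,-.394,.052]))
x,y=proj(c,[.5305,-.394,.04]).astype(int); print(x,y)
cv2.imwrite("pics/w9c.png",cv2.resize(w[0:240,120:440],(800,600),interpolation=2))
E
```

```text
[ 0.123  0.2   -0.806  0.772 -0.738 -0.65 ]
washer jig mm [-109.6   -4.6  119.3] yaw-err,pitch,roll [-0.03  0.   -0.05]
[275.65893507 108.34527113]
275 115
```

View pics/w9c.png

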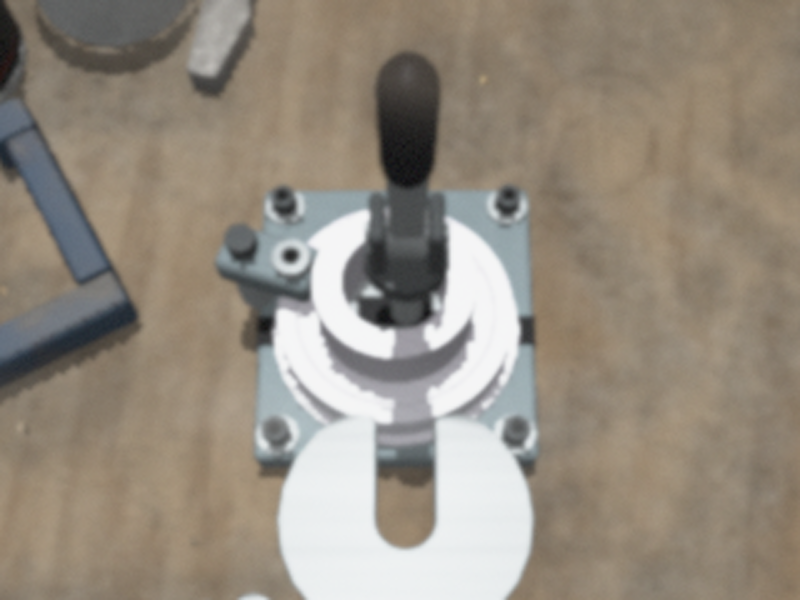

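The last picture shows the jig square to the view, with bolt heads at crop (284,200), (509,200), (276,430) and (515,430). The stud and collar centre column is 407, the hub spans 312–475, the lever is upright at column 408, and the washer slot is at column 405.

```bash
python3 - <<'E'
from h import *
d=np.load("w9.npz"); c=(d["K"],d["R"],d["t"]); f=lambda x,y:(120+x/2.5,y/2.5)
B=[plane(c,f(*q),.02)[:2] for q in((284,200),(509,200),(276,430),(515,430))]; print(np.round(B,4).tolist())
w=[plane(c,f(*q),.017)[:2] for q in((283,207),(508,207),(277,434),(516,434))]; print("bolts",np.mean(B,0),np.mean(w,0))
for i,j in((2,0),(3,1)): v=B[i]*-1+B[j]; print("yaw x",np.degrees(np.arctan2(v[1],v[0])),np.linalg.norm(v))
for i,j in((1,0),(3,2)): v=B[j]-B[i]; print("yaw y-90",np.degrees(np.arctan2(v[1],v[0]))-90,np.linalg.norm(v))
H=[plane(c,f(*q),.052)[:2] for q in((312,283),(475,283),(393.5,208),(393.5,358))]; print("hub",np.mean(H[:2],0),np.mean(H[2:],0),np.linalg.norm(H[0]-H[1]),np.linalg.norm(H[2]-H[3]))
J=np.mean(B,0);a=np.radians(-84.3);ex=np.array([np.cos(a),np.sin(a)]);ey=np.array([-np.sin(a),np.cos(a)])
for n,q,z in(("hubc",(393.5,283),.052),("collar",(407,265),.066),("stud",(406.5,305),.05),("lever",(408,140),.13),("leverend",(408,53),.158)):
    v=plane(c,f(*q),z)[:2]-J; print(n,1e3*v@ex,1e3*v@ey)
print("slot check",[(1e3*(plane(c,f(405.5,y),.119+.008)[:2]-J)@ey).round(2) for y in(430,500,540)],"disc",1e3*(plane(c,f(405.5,520),.127)[:2]-J)@ex)
where(J,-84.3)
E
```

```text
[[0.5803, -0.4417], [0.4867, -0.451], [0.5699, -0.3408], [0.4772, -0.3501]]
bolts [ 0.52852958 -0.39588628] [ 0.52848814 -0.39502967]
yaw x -84.11941746396658 0.10140580840589475
yaw x -84.65359524315916 0.10143013632357518
yaw y-90 -84.26967459215922 0.09409024076748256
yaw y-90 -84.28345316801823 0.09314466315606414
hub [ 0.52843478 -0.38934233] [ 0.52850795 -0.39003003] 0.05875006665332618 0.05963157745031954
hubc -6.52101138492276 0.5579181816706099
collar -8.035372611782707 -4.25483546112331
stud -14.08655665635425 -4.130308604250775
lever -12.203847343726233 -4.270946977063237
leverend -13.471113487942356 -4.128966666099884
slot check [np.float64(-3.62), np.float64(-3.62), np.float64(-3.61)] disc -111.88865664514869
washer jig mm [-111.3   -3.   119.4] yaw-err,pitch,roll [ 0.27  0.   -0.04]
```

```bash
python3 - <<'E'
from h import *
J=(.5285,-.390)
where(J,-84.3); wd(J,-84.3,-.08,-.0042,.075); wd(J,-84.3,-.046,-.0042,.057)
E
```

```text
washer jig mm [-105.5   -3.5  119.4] yaw-err,pitch,roll [ 0.27  0.   -0.04]
wd [ 1.7  0.5 51.1] rv [-0.0015  0.0001  0.0045] tcp [ 0.5138 -0.282   0.0855]
wd [23.2  0.5 83. ] rv [-0.0015  0.0001  0.0045] tcp [ 0.5172 -0.3159  0.0675]
```

>>> arm_command:
  deltas:
    - {"tx": 1,"ty": 0.5,"tz": 25,"rx": -0.0015,"ry": 0,"rz": 0.0045}
    - {"tx": 2,"ty": 0.5,"tz": 51,"rx": -0.0015,"ry": 0,"rz": 0.0045}
    - {"tx": 9,"ty": 0.5,"tz": 62,"rx": -0.0015,"ry": 0,"rz": 0.0045}
    - {"tx": 16,"ty": 0.5,"tz": 73,"rx": -0.0015,"ry": 0,"rz": 0.0045}
    - {"tx": 23,"ty": 0.5,"tz": 83,"rx": -0.0015,"ry": 0,"rz": 0.0045}
    - {"tx": 23,"ty": 0.5,"tz": 83,"rx": -0.0015,"ry": 0,"rz": 0.0045}
    - {"tx": 23,"ty": 0.5,"tz": 83,"rx": -0.0015,"ry": 0,"rz": 0.0045}

```text
t: 10.4
tcp_pos: [0.5169, -0.3154, 0.0677]
tcp_rot: [0.162, 0.718, -0.653, 0.179]
ft_force: [0.1, 0.3, -0.6]
width: 0.124
grip_force: 60.2
```

```bash
python3 - <<'E'
from v import *
J=(.5285,-.390)
s=state();print(s["joint_positions"].round(3),s["ft_force"]); where(J,-84.3); M=rot(s).as_matrix(); print("down 1mm in tool:",M.T@[0,0,-1])
c=cal("wrist"); w=grab_frame("wrist"); cv2.imwrite("pics/w10.png",w); np.savez("w10.npz",K=c[0],R=c[1],t=c[2]); show(w,60,250,200,360,2,4)
E
```

```text
[-0.088  0.304 -0.883  1.072 -0.553 -0.795] [ 0.10639649  0.30814716 -0.60139245]
washer jig mm [-46.4  -4.4  57.2] yaw-err,pitch,roll [-0.01  0.02  0.03]
down 1mm in tool: [-4.69196215e-01  8.66224898e-04  8.83093518e-01]
60 mmmmmmmmmmmmmmmmmmmmmmmmmmmmmm#####################mmmmmmmmmmmmmmmmmmmmmmmmmmmmm
64 mmmmmmmmmmmmmmmmmmmmmmmmmmmmmmd###################ddmmmmmmmmmmmmmmmmmmmmmmmmmmmm
68 mmmmmmmmmmmmmmmmmmmmmmmmmmmmmmd###################dmmmmmmmmmmmmmmmmmmmmmmmmmmmmm
72 mmmmmmmmmmmmmmmmmmmmmmmmmmmmmmm###################dmmmmmmmmmmmmmmmmmmmmmmmmmmmmm
76 mmmmmmmmmmmmmmmmmmmmmmmmmmmmmmmd##################mmmmmmmmmmmmmmmmmmmmmmmmmmmmmm
80 mmmmmmmmmmmmmmmmmmmmmmmmmmmmmmmd#################dmmmmmmmmmmmmmmmmmmmmmmmmmmmmdm
84 mmmmmmmmmmmmmmmmmmmmmmmmmmmmmmmm#################dmmmmmmmmmmmmmmmmmmmmmmmmmmmdmm
88 mmmmmmmdddmmmmmmmmmmmmmmmmmmmmmmd################mmmmmmmmmmmmmmmmdddddmmmmmddddd
92 mmmmmmd###dmllllmmmlmmllllmlmmmmmd#############dmmllllmmmmmmmlllmd###dmmmmmmmmmd
96 mmmmlmddddddlWlllllllmllllmmllmmmmd############mmmmmlllmlmmmmlWl#dddddllmmmmmmmm
100 mmmmllm####dmllllllllmlmmmmlllddd
[... 2492 characters left out ...]
WWWWWWlddd##dmlmmmmm
220 mlmdd#ddddlWlllllWWWWWWWWWWWWWWWWWWWWWWWWWWWWWWWWWWWWWWWWWWWWWWWWWmddddddmllmmmm
224 mlWldddddmllllllllWWWWWWWWWWWWWWWWWWWWWWWWWWWWWWWWWWWWWWWWWWWWWWWllmddddmWWmmmmm
228 mmllmmmmmlllllllllWWWWWWWWWWWWWWWWWWWWWWWWWWWWWWWWWWWWWWWWWWWWWWlmlllllmmmmmmmmm
232 mmmmmmmmmmmmmmmmmmmWWWWWWWWWWWWWWWWWWWWWWWWWWWWWWWWWWWWWWWWWWWWlmddddddddddmmmmm
236 mmmdddddddddddddddddlWWWWWWWWWWWWWWWWWWWWWWWWWWWWWWWWWWWWWWWWWlddddddddddddmmmmm
240 mmmmddddddddmmmmmmdddlWWWWWWWWWWWWWWWWWWWWWWWWWWWWWWWWWWWWWWlmdmmmmmmdmmdmmmmmmm
244 mmmmmmmmmmmmmmmmmmmmmmmlWWWWWWWWWWWWWWWWWWWWWWWWWWWWWWWWWWWmdmmmmmmmmmmmmmmmmmmm
248 mmmmmmmmmmmmmmmmmmmmmmmddmlWWWWWWWWWWWWWWWWWWWWWWWWWWWWWlmdddmmmmmmmmmmmmmmmmmmm
```

```bash
python3 - <<'E'
from h import *
d=np.load("w10.npz"); c=(d["K"],d["R"],d["t"]); w=cv2.imread("pics/w10.png"); g=cv2.cvtColor(w,cv2.COLOR_BGR2GRAY)
J=np.array((.5285,-.390)); a=np.radians(-84.3); ey=np.array([-np.sin(a),np.cos(a)])
Y=lambda u,v,z:round(1e3*(plane(c,(u,v),z)[:2]-J)@ey,2)
def edges(y,x0,x1,t,lo=True):
    q=np.where((g[y,x0:x1]<t) if lo else (g[y,x0:x1]>t))[0]; return q.min()+x0-.5,q.max()+x0+.5
for y in(4,20,40,60,70,80): l,r=edges(y,245,320,95); print("lever",y,l,r,Y((l+r)/2,y,.14))
for y in range(104,140,4): print(y,g[y,244:316:2].tolist())
for y in(190,196,202,208):
    row=g[y,262:305]; i=np.where(np.diff((row>215).astype(int)))[0]+262.5; print("slot",y,i, Y((i[0]+i[-1])/2,y,.0652))
E
```

```text
Traceback (most recent call last):
ValueError: zero-size array to reduction operation minimum which has no identity
```

```bash
python3 - <<'E'
from h import *
d=np.load("w10.npz"); c=(d["K"],d["R"],d["t"]); w=cv2.imread("pics/w10.png"); g=cv2.cvtColor(w,cv2.COLOR_BGR2GRAY)
J=np.array((.5285,-.390)); a=np.radians(-84.3); ey=np.array([-np.sin(a),np.cos(a)])
Y=lambda u,v,z:round(1e3*(plane(c,(u,v),z)[:2]-J)@ey,2)
def edges(y,x0,x1,t):
    q=np.where(g[y,x0:x1]<t)[0]; return (q.min()+x0-.5,q.max()+x0+.5) if len(q) else (0,0)
for y in(30,44,52,60,70,80): l,r=edges(y,245,320,95); print("lever",y,l,r,[Y((l+r)/2,y,z) for z in(.12,.155)])
for y in range(104,140,6): print(y,g[y,246:314:2].tolist())
for y in(190,196,202,208):
    row=g[y,262:305]; i=np.where(np.diff((row>215).astype(int)))[0]+262.5; print("slot",y,i, Y((i[0]+i[-1])/2,y,.0652))
E
```

```text
lever 30 258.5 301.5 [np.float64(-4.38), np.float64(-4.5)]
lever 44 257.5 302.5 [np.float64(-4.36), np.float64(-4.48)]
lever 52 258.5 301.5 [np.float64(-4.34), np.float64(-4.47)]
lever 60 259.5 300.5 [np.float64(-4.33), np.float64(-4.46)]
lever 70 260.5 299.5 [np.float64(-4.31), np.float64(-4.44)]
lever 80 262.5 298.5 [np.float64(-4.51), np.float64(-4.58)]
104 [170, 193, 216, 237, 244, 245, 230, 123, 97, 92, 82, 72, 79, 77, 78, 77, 78, 76, 76, 76, 78, 76, 76, 73, 74, 92, 97, 89, 117, 170, 163, 159, 161, 159]
110 [245, 245, 245, 245, 245, 245, 222, 111, 98, 94, 80, 61, 75, 76, 77, 75, 75, 76, 76, 77, 77, 76, 77, 69, 68, 95, 99, 93, 164, 243, 245, 245, 243, 227]
116 [245, 245, 245, 245, 244, 226, 181, 101, 96, 96, 85, 122, 100, 76, 77, 75, 78, 77, 76, 76, 76, 77, 79, 104, 94, 91, 99, 93, 101, 161, 235, 245, 244, 245]
122 [245, 245, 245, 245, 228, 146, 103, 89, 95, 96, 78, 77, 101, 85, 79, 78, 77, 77, 77, 75, 79, 80, 91, 100, 78, 88, 98, 94, 86, 132, 232, 245, 245, 245]
128 [245, 241, 171, 104, 98, 97, 95, 60, 43, 48, 42, 47, 80, 90, 91, 93, 91, 92, 95, 94, 96, 98, 99, 78, 45, 45, 44, 42, 50, 157, 243, 245, 245, 245]
134 [218, 113, 99, 100, 99, 94, 79, 54, 44, 42, 41, 44, 58, 65, 66, 65, 66, 65, 65, 65, 65, 65, 64, 57, 43, 44, 45, 40, 56, 139, 240, 245, 245, 245]
slot 190 [268.5 295.5] -4.97
slot 196 [268.5 295.5] -4.96
slot 202 [268.5 294.5] -4.65
slot 208 [268.5 294.5] -4.63
```

>>> arm_command:
  deltas:
    - {"tx": -0.9,"ty": -0.3,"tz": 1.8,"rx": 0,"ry": 0,"rz": 0}
    - {"tx": -2,"ty": -0.3,"tz": 3.9,"rx": 0,"ry": 0,"rz": 0}
    - {"tx": -2,"ty": -0.3,"tz": 3.9,"rx": 0,"ry": 0,"rz": 0}
    - {"tx": -2,"ty": -0.3,"tz": 3.9,"rx": 0,"ry": 0,"rz": 0}

```text
t: 10.95
tcp_pos: [0.5171, -0.3155, 0.0634]
tcp_rot: [0.162, 0.718, -0.653, 0.179]
ft_force: [-0.8, -0.5, -1.8]
width: 0.122
grip_force: 60.2
```

```bash
cat > p.py <<'E'
from h import *
J=(.5285,-.390)
s=state();print(s["t"],s["ft_force"].round(2),s["wrist_torque"].round(2)); where(J,-84.3)
E
python3 p.py
```

```text
10.95 [-0.8  -0.53 -1.85] [1.74 0.21 0.01]
washer jig mm [-46.4  -4.2  52.9] yaw-err,pitch,roll [-0.02  0.02  0.04]
```

>>> arm_command:
  deltas:
    - {"tx": -0.3,"ty": 0,"tz": 0.5,"rx": 0,"ry": 0,"rz": 0}
    - {"tx": -0.3,"ty": 0,"tz": 0.5,"rx": 0,"ry": 0,"rz": 0}
    - {"tx": -0.3,"ty": 0,"tz": 0.5,"rx": 0,"ry": 0,"rz": 0}

```text
t: 11.32
tcp_pos: [0.5171, -0.3155, 0.0628]
tcp_rot: [0.162, 0.718, -0.653, 0.179]
ft_force: [0.4, -0.1, -1.0]
width: 0.122
grip_force: 60.2
```

```bash
python3 p.py
```

```text
11.325 [ 0.36 -0.1  -1.04] [1.7  0.18 0.01]
washer jig mm [-46.3  -4.2  52.3] yaw-err,pitch,roll [-0.02  0.02  0.04]
```

>>> arm_command:
  deltas:
    - {"tx": -0.3,"ty": 0,"tz": 0.5,"rx": 0,"ry": 0,"rz": 0}
    - {"tx": -0.3,"ty": 0,"tz": 0.5,"rx": 0,"ry": 0,"rz": 0}

```text
t: 11.58
tcp_pos: [0.5172, -0.3155, 0.0623]
tcp_rot: [0.162, 0.718, -0.653, 0.179]
ft_force: [-1.0, -0.7, 0.1]
width: 0.128
grip_force: 60.5
```

```bash
python3 p.py
```

```text
11.575 [-0.98 -0.66  0.07] [ 1.6   0.2  -0.05]
washer jig mm [-46.3  -4.1  51.9] yaw-err,pitch,roll [-0.01  0.01  0.05]
```

>>> arm_command:
  deltas:
    - {"tx": -0.3,"ty": 0,"tz": 0.5,"rx": 0,"ry": 0,"rz": 0}
    - {"tx": -0.3,"ty": 0,"tz": 0.5,"rx": 0,"ry": 0,"rz": 0}

```text
t: 11.82
tcp_pos: [0.5174, -0.3155, 0.062]
tcp_rot: [0.162, 0.718, -0.653, 0.18]
ft_force: [-0.7, 1.8, 2.9]
width: 0.124
grip_force: 61.0
```

```bash
python3 p.py
```

```text
11.825 [-0.67  1.84  2.93] [ 1.27  0.42 -0.21]
washer jig mm [-46.3  -4.   51.6] yaw-err,pitch,roll [-0.01 -0.01  0.07]
```

>>> arm_command:
  deltas:
    - {"tx": 0.7,"ty": 0,"tz": -1.3,"rx": 0,"ry": 0,"rz": 0}
    - {"tx": 0.7,"ty": 0,"tz": -1.3,"rx": 0,"ry": 0,"rz": 0}
    - {"tx": 5.1,"ty": 0,"tz": 1,"rx": 0,"ry": 0,"rz": 0}
    - {"tx": 9.5,"ty": 0,"tz": 3.4,"rx": 0,"ry": 0,"rz": 0}
    - {"tx": 9.5,"ty": 0,"tz": 3.4,"rx": 0,"ry": 0,"rz": 0}

```text
t: 12.45
tcp_pos: [0.5179, -0.3259, 0.0629]
tcp_rot: [0.162, 0.717, -0.653, 0.179]
ft_force: [-0.3, -0.0, -1.0]
width: 0.123
grip_force: 60.3
```

```bash
python3 p.py
```

```text
12.45 [-0.31 -0.01 -0.96] [ 1.73  0.17 -0.04]
washer jig mm [-36.   -4.5  52.5] yaw-err,pitch,roll [-0.06  0.02  0.04]
```

>>> arm_command:
  deltas:
    - {"tx": 3,"ty": 0,"tz": 1.6,"rx": 0,"ry": 0,"rz": 0}
    - {"tx": 6,"ty": 0,"tz": 3.2,"rx": 0,"ry": 0,"rz": 0}
    - {"tx": 8.8,"ty": 0,"tz": 4.7,"rx": 0,"ry": 0,"rz": 0}
    - {"tx": 8.8,"ty": 0,"tz": 4.7,"rx": 0,"ry": 0,"rz": 0}

```text
t: 12.95
tcp_pos: [0.5189, -0.3356, 0.063]
tcp_rot: [0.162, 0.718, -0.653, 0.179]
ft_force: [0.2, 0.5, -1.6]
width: 0.128
grip_force: 60.3
```

```bash
python3 p.py
```

```text
12.95 [ 0.2   0.5  -1.62] [1.71 0.25 0.01]
washer jig mm [-26.2  -4.4  52.6] yaw-err,pitch,roll [-0.03  0.02  0.04]
```

>>> arm_command:
  deltas:
    - {"tx": 3.2,"ty": -0.1,"tz": 1.3,"rx": 0,"ry": 0,"rz": 0}
    - {"tx": 6.3,"ty": -0.1,"tz": 2.9,"rx": 0,"ry": 0,"rz": 0}
    - {"tx": 9.5,"ty": -0.1,"tz": 4.6,"rx": 0,"ry": 0,"rz": 0}
    - {"tx": 12,"ty": -0.1,"tz": 6,"rx": 0,"ry": 0,"rz": 0}
    - {"tx": 12,"ty": -0.1,"tz": 6,"rx": 0,"ry": 0,"rz": 0}

```text
t: 13.58
tcp_pos: [0.5203, -0.3489, 0.0634]
tcp_rot: [0.162, 0.718, -0.653, 0.179]
ft_force: [0.2, 0.4, -1.4]
width: 0.121
grip_force: 60.3
```

```bash
python3 p.py
```

```text
13.575 [ 0.2   0.39 -1.38] [1.75 0.1  0.04]
washer jig mm [-12.8  -4.4  52.9] yaw-err,pitch,roll [-0.04  0.02  0.04]
```

>>> arm_command:
  deltas:
    - {"tx": 3,"ty": 0,"tz": 1.6,"rx": 0,"ry": 0,"rz": 0}
    - {"tx": 6,"ty": 0,"tz": 3.2,"rx": 0,"ry": 0,"rz": 0}
    - {"tx": 8,"ty": 0,"tz": 4.2,"rx": 0,"ry": 0,"rz": 0}
    - {"tx": 8,"ty": 0,"tz": 4.2,"rx": 0,"ry": 0,"rz": 0}

```text
t: 14.08
tcp_pos: [0.5211, -0.3579, 0.0634]
tcp_rot: [0.162, 0.718, -0.653, 0.179]
ft_force: [-0.2, 0.2, -0.9]
width: 0.122
grip_force: 60.3
```

```bash
python3 p.py
```

```text
14.075 [-0.22  0.19 -0.87] [1.7  0.19 0.  ]
washer jig mm [-3.8 -4.4 53. ] yaw-err,pitch,roll [-0.04  0.01  0.04]
```

>>> arm_command:
  deltas:
    - {"tx": 1.1,"ty": 0,"tz": 0.6,"rx": 0,"ry": 0,"rz": 0}
    - {"tx": 2.2,"ty": 0,"tz": 1.2,"rx": 0,"ry": 0,"rz": 0}
    - {"tx": 2.2,"ty": 0,"tz": 1.2,"rx": 0,"ry": 0,"rz": 0}
    - {"tx": 2.2,"ty": 0,"tz": 1.2,"rx": 0,"ry": 0,"rz": 0}

```text
t: 14.58
tcp_pos: [0.5214, -0.3601, 0.0634]
tcp_rot: [0.162, 0.718, -0.653, 0.179]
ft_force: [0.8, 1.0, -1.7]
width: 0.123
grip_force: 60.3
```

```bash
python3 p.py
```

```text
14.575 [ 0.81  0.97 -1.73] [1.75 0.17 0.03]
washer jig mm [-1.5 -4.3 52.9] yaw-err,pitch,roll [-0.02  0.02  0.04]
```

>>> arm_command:
  deltas:
    - {"tx": 0.5,"ty": 0,"tz": 0.2,"rx": 0,"ry": 0,"rz": 0}
    - {"tx": 0.9,"ty": 0,"tz": 0.5,"rx": 0,"ry": 0,"rz": 0}
    - {"tx": 0.9,"ty": 0,"tz": 0.5,"rx": 0,"ry": 0,"rz": 0}

```text
t: 14.95
tcp_pos: [0.5216, -0.3612, 0.0634]
tcp_rot: [0.162, 0.718, -0.653, 0.179]
ft_force: [-0.3, -0.5, -1.0]
width: 0.126
grip_force: 60.3
```

```bash
python3 p.py
```

```text
14.95 [-0.27 -0.54 -1.03] [1.82 0.23 0.01]
washer jig mm [-0.5 -4.3 52.9] yaw-err,pitch,roll [-0.02  0.02  0.05]
```

Still no stop felt, so I'm going on in 1 mm steps.

>>> arm_command:
  deltas:
    - {"tx": 0.5,"ty": 0,"tz": 0.2,"rx": 0,"ry": 0,"rz": 0}
    - {"tx": 0.9,"ty": 0,"tz": 0.5,"rx": 0,"ry": 0,"rz": 0}
    - {"tx": 0.9,"ty": 0,"tz": 0.5,"rx": 0,"ry": 0,"rz": 0}

```text
t: 15.32
tcp_pos: [0.5216, -0.3622, 0.0634]
tcp_rot: [0.162, 0.718, -0.653, 0.179]
ft_force: [0.1, -0.1, -1.3]
width: 0.123
grip_force: 60.3
```

```bash
python3 p.py
```

```text
15.325 [ 0.13 -0.07 -1.3 ] [1.77 0.16 0.01]
washer jig mm [ 0.6 -4.4 52.9] yaw-err,pitch,roll [-0.02  0.02  0.05]
```

>>> arm_command:
  deltas:
    - {"tx": 0.5,"ty": 0,"tz": 0.2,"rx": 0,"ry": 0,"rz": 0}
    - {"tx": 0.9,"ty": 0,"tz": 0.5,"rx": 0,"ry": 0,"rz": 0}
    - {"tx": 0.9,"ty": 0,"tz": 0.5,"rx": 0,"ry": 0,"rz": 0}

```text
t: 15.7
tcp_pos: [0.5219, -0.3631, 0.0633]
tcp_rot: [0.162, 0.718, -0.653, 0.179]
ft_force: [0.0, 1.2, -1.3]
width: 0.121
grip_force: 60.4
```

```bash
python3 p.py
```

```text
15.7 [ 0.03  1.19 -1.28] [2.23 0.12 0.05]
washer jig mm [ 1.4 -4.2 52.8] yaw-err,pitch,roll [0.   0.03 0.05]
```

>>> arm_command:
  deltas:
    - {"tx": 0.6,"ty": 0,"tz": 0.3,"rx": 0,"ry": 0,"rz": 0}
    - {"tx": 0.6,"ty": 0,"tz": 0.3,"rx": 0,"ry": 0,"rz": 0}

```text
t: 15.95
tcp_pos: [0.522, -0.3634, 0.0633]
tcp_rot: [0.162, 0.718, -0.653, 0.179]
ft_force: [-1.9, 5.1, 0.3]
width: 0.122
grip_force: 60.8
```

```bash
python3 p.py; python3 - <<'E'
from v import *
w=grab_frame("wrist"); cv2.imwrite("pics/w11.png",w); show(w,0,300,190,370,3,6)
E
```

```text
15.95 [-1.89  5.12  0.28] [ 3.2   0.38 -0.03]
washer jig mm [ 1.8 -4.1 52.8] yaw-err,pitch,roll [0.03 0.05 0.06]
0 lmmmmmmmddddmmmmmmmmmmmmmmmmmmmmmmmmmmmmmmmmmmmmmmmmmmmmmmmm
6 mmllllmddddmmmmmmmmmmmmmmmmmmmmmmmmmmmmmmmmmmmmmmmmmmmmmmmmm
12 lmmllmdddmmmmmmmmmmmmmmmmmmmmmmmmmmmmmmmmmmmmmmmmmmmmmmmmmmm
18 llllddddmmmmmmmmmmmmmmmmmmmmmmmmmmmmmmmmmmmmmmmmmmmmmmmmmmmm
24 llldddmmmmmmmmmmmmmmmmmmmmmmmmmmmmmmmmmmmmmmmmmmmmmmmmmmmmmm
30 mmd#dmmmmmmmmmmmmmmmmmmmmmmmmmmmmmmmmmmmmmmmmmmmmmmmmmmmmmmm
36 llmdmmmmmmmmmmmmmmmmmmmmmmmmmmmmmmmmmmmmmmmmmmmmmmmmmmmmmmmm
42 llmdmmmmmmmmmmmmmmmmmmmmmmmmmmmmmmmmmmmmmmmmmmmmmmmmmmmmmmmm
48 lm##mmmmmmmmmmmmmmmmmmmmmmmmmmmmmmmmmmmmmmmmmmmmmmmmmmmmmmmm
54 m##mmmmmmmmmmmmmmmmmmmmmmmmmmmmmmmmmmmmmmmmmmmmmmmmmmmmmmmmm
60 ##mmmmmmmmmmmmmmmmmmmmmmmmmmmmmmmmmmmmmmmmmmmmmmmmmmmmmmmmmm
66 #mmmmmmmmmmmmmmmmmmmmmmmmmmmmmmmmmmmmmmmmmmmmmmmmmmmmmmmmmmm
72 mmmmmmmmmmmmmmmmmmmmmmmmmmmmmmmmmmmmmmmmmmmmmmmmmmmmmmmmmmmm
78 mmmmmmmmmmmmmmmmmmmmmmmmmmmmmmmmmmmmmmmmmmmmmmmmmmmmmmmmmmmm
84 mmmmmmmmmmmmmmmmmmmmmmmmmmmmmmmmmmmmmmmmmmmmmmmmmmmmmmmmmmmm
90 mmmmmmmmmmmmmmmmmmmmmmmmmm
[... 1543 characters left out ...]
WWWWWWlWWWWWWWWmmmmmmmmmmlmmlWWWWWWlWWWWWWllmmmmmm
240 mmmmlllWWWWWWWWWWWWWWWWWWWWWlmmmmmmWWWWWWWWWllWWWWWlllmmmmmm
246 mmmmlllWWWWWWWWWWWWlWWWWWWWWmmmmmmmlWWWWWWlllWWWWWWlllmmmmmm
252 mmmmllllWWWWWWWWWllWWlllllm#RRRRRR##dmlllllllWWWWWllllmmmmmm
258 mmmmlllllWWWWWWWWWWllmmllldRRRRRRRR#dmlllllWWWWWllllllmmmmmm
264 mmmmllllllWWWWWWWWm###mllm#RRRRRRRR#dmlmd##dWWWllllllllmmmmm
270 mmmlllllllllWWWWWl###dmllm#RRRRRRRR#mlllm###dllllllllllmmmmm
276 mmmllWWWWlllllWWW####mlllm#RRRRRRRR#dlllm####mllllWWWWlmmmmm
282 mmmWmdmdlWlllllld####mllld#RRRRRRRR##mllmd####mlWlddddllmmmm
288 mmlmd##ddllllld#########lm#RRRRRRRR#dld########dWmdd#dmlmmmm
294 ######dmlWllld#############RRRRRRRR#############dWmmmmlm####
```

>>> arm_command:
  deltas:
    - {"tx": -0.4,"ty": 0,"tz": 0.8,"rx": 0,"ry": 0,"rz": 0}
    - {"tx": -0.4,"ty": 0,"tz": 0.8,"rx": 0,"ry": 0,"rz": 0}

```text
t: 16.25
tcp_pos: [0.5221, -0.3634, 0.0625]
tcp_rot: [0.162, 0.718, -0.653, 0.179]
ft_force: [-0.9, 5.7, 0.6]
width: 0.124
grip_force: 61.0
```

```bash
python3 p.py
```

```text
16.25 [-0.87  5.69  0.57] [ 3.19  0.38 -0.1 ]
washer jig mm [ 1.8 -4.  52. ] yaw-err,pitch,roll [0.04 0.04 0.07]
```

>>> arm_command:
  deltas:
    - {"tx": 0,"ty": 0,"tz": 0,"rx": 0,"ry": 0,"rz": 0}
    - {"tx": 0,"ty": 0,"tz": 0,"rx": 0,"ry": 0,"rz": 0}
    - {"tx": 0,"ty": 0,"tz": 0,"rx": 0,"ry": 0,"rz": 0}
    - {"tx": 0,"ty": 0,"tz": -3,"rx": 0,"ry": 0,"rz": 0}
    - {"tx": 0,"ty": 0,"tz": -30,"rx": 0,"ry": 0,"rz": 0}
    - {"tx": 0,"ty": 0,"tz": -80,"rx": 0,"ry": 0,"rz": 0}
    - {"tx": 0,"ty": 0,"tz": -130,"rx": 0,"ry": 0,"rz": 0}
    - {"tx": 0,"ty": 0,"tz": -130,"rx": 0,"ry": 0,"rz": 0}
  fingers: 0.65

```text
t: 17.25
tcp_pos: [0.5186, -0.3013, 0.1812]
tcp_rot: [0.16, 0.718, -0.653, 0.182]
ft_force: [0.7, 1.2, -0.4]
width: 0.347
grip_force: 0.0
```

```bash
python3 p.py; python3 - <<'E'
from v import *
print(state()["joint_positions"].round(3),state()["tcp_pos"])
c=cal("wrist"); w=grab_frame("wrist"); cv2.imwrite("pics/w12.png",w); np.savez("w12.npz",K=c[0],R=c[1],t=c[2]); show(w,0,260,190,370,2,4)
J=np.array((.5285,-.390));a=np.radians(-84.3);ex=np.array([np.cos(a),np.sin(a)]);ey=np.array([-np.sin(a),np.cos(a)])
for x,y,z in((-40,-4.4,88),(0,-4.4,60),(0,-4.4,81),(-7,-4.4,158),(0,26,60)): print((x,y,z),proj(c,[*(J+ex*x/1e3+ey*y/1e3),z/1e3]).round(1))
E
```

```text
17.25 [ 0.67  1.21 -0.39] [1.56 0.17 0.02]
washer jig mm [-60.4  -1.1 170.7] yaw-err,pitch,roll [0.15 0.01 0.44]
[ 0.047  0.162 -0.705  0.707 -0.805 -0.478] [ 0.51862887 -0.30128559  0.18115283]
0 ddddd#ddd##dmmmmmmmRRRdddmmllWWlmRRRddmmmmmmmmmmmmmmmmddddddddddddmmmmdddddddddddddmmmmmmm
4 ddddd#dddd#dmmmmmmmRRdddmmllWWlmmRRRddmmmmmmmmmmmmmmmmmmmdddddddddddmmRmmdddddddddmmmmmmmm
8 lddddd#ddd##dmmmmmRRRddmlllWWlmmRRRddmmmmmmmmmmmmmmmmmmmmmmmmddddddddddmRRmmddddddmmmmmmmm
12 mmlmdddddddddmmmmmRRRmWWllWWWlmRRRddmmmmmmmmmmmmmmmmmmmmmmmmmmmdddddddddddmRmmmmmmmmmmmmmm
16 mmmlmdd#dddddmmmmmRRmlmmmmmmllRRRdddmmmmmmmmmmmmmmmmmmmmmmmmmmmmmmmddddddddddmmmmmmmmmmmmd
20 ddmmlmdd#ddddmmmmRRRdmmmmmmmmRRRdddmmmmmmmmmmmmmmmmmmmmmmmmmmmmmmmmmmddddddddmmmmmmmmmmmmd
24 ddmmlmdd#dddmmmmmRRRdlWWlllRRRddddmmmmmmmmmmmmmmmmmmmmmmmmmmmmmmmmmmmmmdddddmmmmmmmmmmmmdd
28 dddmlmddddmmmmmmmRRRddmllmRRRddddmmmmmmmmmmmmmmmmmmmmmmmmmmmmmmmmmmmmmmmmmddmmmmmmmmmllldd
32 mmmmlmmmmmmmmmmmmRRRddmmRRRRddddmmmmmmmmmmmmmmmmmmmmmmmmmmmmmmmmmmmmmmmmmmmmmmmmmmmmlWWldd
36 lllllddmmmmmmmmmmmmdddmRRRRdddmmmmmmmmmmmmmmmmmmmmmmmmmmmmm
[... 4683 characters left out ...]
mmmmmmmmmmmmmmmmmdddddmmmdddddddddddddddddddddddddddddddddddddddmmmmmmmmmmmmmmmmmmm
240 mmmmmmmmmmmmmmmmmmmmmmmmmmmddmmmmmmmdmmmmdddddddddddddmmmmdddddmmmmddmmmmmmmmmmmmmmmmmmmmm
244 mmmmmmmmmmmmmmmmmmmmmmmmmmmmmmmlllmmmmmmmmmmddddddddddmmmmmmmmmmmmmmmmmmmmmmmmmmmmmmmmmmmm
248 mmmmmmmmmmmmmmmmmmmlmmmmmmmmmmmmmlmmmmmmmmmmddddddddddmmmmmmmmmmmmmmmmmmmmmmmmmmmmmmmmmmmm
252 mmmmmmmmmmmmmmmmmmmmlmmmlllllm#dmlmmmmmmmmmmmmddddddmmmmmmmmmddmllllmmmmmmmmmmmmmmmmmmmmmm
256 mmmmmmmmmmmmmmmmmmmmmlllllllmd#dmmmmmmmmmmmmmmmmmmmmmmmmmmmmm##dlllllmmmmmmmmmmmmmmmmmmmmm
(-40, -4.4, 88) [285.7 208.3]
(0, -4.4, 60) [285.4 176.1]
(0, -4.4, 81) [285.5 168.6]
(-7, -4.4, 158) [286.  138.3]
(0, 26, 60) [255.4 176.2]
```

```bash
cat > lev.py <<'E'
from h import *
J=np.array((.5285,-.390));YW=-84.3;a=np.radians(YW);ex=np.array([np.cos(a),np.sin(a),0]);ey=np.array([-np.sin(a),np.cos(a),0]);O=np.array([*J,0])
ZD=-.021
def D(b,r=60,off=18.5):
    b=np.radians(b); return r*np.sin(b)-off*np.cos(b),81+r*np.cos(b)+off*np.sin(b)
def row(x,z,tilt,y=-4.4,s=None):
    s=s or state();R0=rot(s);R=tool(YW,tilt);p=O+ex*x/1e3+ey*y/1e3+np.array([0,0,z/1e3])-R.as_matrix()[:,2]*ZD
    print((x,z,tilt),"d",(R0.inv().apply(p-s["tcp_pos"])*1e3).round(1),"rv",(R0.inv()*R).as_rotvec().round(3))
def now():
    s=state();M=rot(s).as_matrix();d=s["tcp_pos"]+M[:,2]*ZD-O; print("D now",(1e3*np.array([d@ex,d@ey,d[2]])).round(1),"tilt",np.degrees(np.arctan2(M[:,2]@ex,-M[2,2])).round(1),"F",s["ft_force"].round(1),s["t"],"q",s["joint_positions"].round(2))
E
python3 - <<'E'
from lev import *
now(); row(-48,137,28)
E
```

```text
D now [-98.6  -2.4 197.7] tilt 28.0 F [ 0.3  0.4 -0.4] 17.3 q [ 0.05  0.16 -0.71  0.71 -0.8  -0.48]
(-48, 137, 28) d [16.2  2.2 77.3] rv [-0.003  0.    -0.005]
```

>>> arm_command:
  deltas:
    - {"tx": 0,"ty": 2,"tz": 0,"rx": 0,"ry": 0,"rz": 0}
    - {"tx": 0,"ty": 2,"tz": 5,"rx": 0,"ry": 0,"rz": -0.005}
    - {"tx": 4,"ty": 2,"tz": 25,"rx": 0,"ry": 0,"rz": -0.005}
    - {"tx": 10,"ty": 2,"tz": 50,"rx": 0,"ry": 0,"rz": -0.005}
    - {"tx": 16,"ty": 2,"tz": 77,"rx": 0,"ry": 0,"rz": -0.005}
    - {"tx": 16,"ty": 2,"tz": 77,"rx": 0,"ry": 0,"rz": -0.005}
    - {"tx": 16,"ty": 2,"tz": 77,"rx": 0,"ry": 0,"rz": -0.005}
  fingers: 1

```text
t: 18.18
tcp_pos: [0.5182, -0.3538, 0.1164]
tcp_rot: [0.163, 0.719, -0.651, 0.178]
ft_force: [-0.2, -0.0, 0.2]
width: -0.001
grip_force: 0.0
```

```bash
python3 - <<'E'
from lev import *
now()
for b,t in((-10,28),(5,26),(20,23),(35,18),(50,13),(62,8),(72,4)): row(*D(b),t)
from v import show
w=grab_frame("wrist"); cv2.imwrite("pics/w13.png",w); show(w,60,300,190,370,3,6)
E
```

```text
D now [-46.9  -6.6 135. ] tilt 28.0 F [-0.2 -0.   0.2] 18.175 q [-0.11  0.26 -0.79  0.9  -0.62 -0.57]
(np.float64(-28.637834090741666), np.float64(136.8759738938943), 28) d [17.  -2.3  6.9] rv [ 0.003  0.    -0.   ]
(np.float64(-13.200257349837804), np.float64(142.3840631263364), 26) d [32.5 -2.3  9.2] rv [ 0.003 -0.034 -0.   ]
(np.float64(3.1368951150008186), np.float64(143.70892989867937), 23) d [46.4 -2.3 15.7] rv [ 0.003 -0.087 -0.   ]
(np.float64(19.26027336171641), np.float64(140.76028672983387), 18) d [57.5 -2.3 25.6] rv [ 0.003 -0.174 -0.   ]
(np.float64(34.071095807937695), np.float64(133.73907877889346), 13) d [65.5 -2.4 38.3] rv [ 0.003 -0.261 -0.001]
(np.float64(44.29163165999663), np.float64(125.50282423504359), 8) d [68.9 -2.4 49.9] rv [ 0.003 -0.349 -0.001]
(np.float64(51.34657658177268), np.float64(117.1355652139572), 4) d [69.8 -2.4 60. ] rv [ 0.003 -0.418 -0.001]
60 mmllllm#dmmmmmmmmmmmmmmmmmmmmmmmmmmmmmmmmmmmmmmmmmmmmmmmmmmm
66 mlllllmdmmmmmmmmmmmmmmmmmmmmmmmmmmmmmmmmmmmmmmmmmmmmmmmmmmmm
72 lllllllmmmmmmmmmmmmmmmmmmmmmmmmmmmmmmmmmmmmmmmmmmmmmmmmmmmmm
78 lllllm#dmmm
[... 1686 characters left out ...]
WWWWWWWWWWWWWWWllWmmmmlWWWWWWWllWWWWWlmmmmmmmmmmmm
240 mmmmmmmmlllWWWWWWWWWlWWWWWWlmmmmmWWWWWlllWWWWWllmmmmmmmmmmmm
246 mmmmmmmmlllWWWWWWWlllWllWWRRRRRRRmWllllllWWWWllllmmmmmmmmmmm
252 mmmmmmmmllllWWWWWWWWWllmlWRllm##mllllllWWWWWlllllmmmmmmmmmmm
258 mmmmmmmmllllllWWWWWWWWWllWlllm##mllllWWWWllllllllmmmmmmmmmmm
264 mmmmmmmmllWllllllWWWWWd###mllm##mllmd###mllllWWllmmmmmmmmmmm
270 mmmmmmmllddmWllllllllm###dmllm##mllld###dllWlmddlmmmmmmmmmmm
276 mmmmmmmlmdddllllllllm####dlllm##mlllm####mlWmdddlmmmmmmmmmmm
282 mmmmmmmmlllmmllllllld####mmllm##mlllm####dmmmllmmmmmmmmmmmmm
288 mmmmmmmmmddddmmmmdd#########dl##mm#########dmmddmmmmmmmmmmmm
294 mmmd######dmmmmmmm##########################mmmmmmmd#######d
```

>>> arm_command:
  deltas:
    - {"tx": 17,"ty": -2.3,"tz": 7,"rx": 0.003,"ry": 0,"rz": 0}
    - {"tx": 25,"ty": -2.3,"tz": 8,"rx": 0.003,"ry": -0.017,"rz": 0}
    - {"tx": 32.5,"ty": -2.3,"tz": 9,"rx": 0.003,"ry": -0.034,"rz": 0}
    - {"tx": 39,"ty": -2.3,"tz": 12.5,"rx": 0.003,"ry": -0.06,"rz": 0}
    - {"tx": 46,"ty": -2.3,"tz": 15.7,"rx": 0.003,"ry": -0.087,"rz": 0}
    - {"tx": 52,"ty": -2.3,"tz": 20.5,"rx": 0.003,"ry": -0.13,"rz": 0}
    - {"tx": 57.5,"ty": -2.3,"tz": 25.6,"rx": 0.003,"ry": -0.174,"rz": 0}
    - {"tx": 57.5,"ty": -2.3,"tz": 25.6,"rx": 0.003,"ry": -0.174,"rz": 0}

```text
t: 19.23
tcp_pos: [0.5282, -0.4165, 0.1219]
tcp_rot: [0.104, 0.732, -0.663, 0.117]
ft_force: [0.1, 0.9, 0.5]
width: -0.004
grip_force: 0.6
```

```bash
python3 - <<'E'
from lev import *
now()
for b,t in((50,13),(62,8),(72,4),(82,0),(90,0)): row(*D(b),t)
from v import show
w=grab_frame("wrist"); cv2.imwrite("pics/w14.png",w); show(w,100,300,190,370,3,6)
E
```

```text
D now [ 19.9  -3.  141.9] tilt 18.0 F [0.1 0.9 0.5] 19.225 q [-0.23  0.33 -0.5   0.48 -0.69 -0.03]
(np.float64(34.071095807937695), np.float64(133.73907877889346), 13) d [ 9.1  1.5 12.1] rv [-0.003 -0.088 -0.001]
(np.float64(44.29163165999663), np.float64(125.50282423504359), 8) d [14.5  1.5 22.8] rv [-0.003 -0.175 -0.001]
(np.float64(51.34657658177268), np.float64(117.1355652139572), 4) d [17.2  1.6 32.7] rv [-0.003 -0.245 -0.001]
(np.float64(56.84138175673301), np.float64(107.67034532932298), 0) d [18.1  1.6 43. ] rv [-0.003 -0.315 -0.001]
(np.float64(60.0), np.float64(99.5), 0) d [18.5  1.6 51.7] rv [-0.003 -0.315 -0.001]
100 lllllldmmmmmmmmmmmmmmmmmmmmmmmmmmmmmmmmmmmmmmmmmmmmmmmmmmmmm
106 lllllmdmmmmmmmmmmmmmmmmmmmmmmmmmmmmmmmmmmmmmmmmmmmmmmmmmmmmm
112 llllm#mmmmmmmmmmmmmmmmmmmmmmmmmmmmmmmmmmmmmmmmmmmmmmmmmmmmmm
118 lllm#mmmmmmmmmmmmmmmmmmmmmmmmmmmmmmmmmmmmmmmmmmmmmmmmmmmmmmm
124 llm#dmmmmmmmmmmmmmmmmmmmmmmmmmmmmmmmmmmmmmmmmmmmmmmmmmmmmmmm
130 llddmmmmmmmmmmmmmmmmmmmmmmmmmmmmmmmmmmmmmmmmmmmmmmmmmmmmmmmm
136 mddmmmmmmmmmmmmmmmmmmmmmmmmmmmmmmmmmmmmmmmmmmmmmmmmmmmmmmmmm
142 mmmmmmmm
[... 1042 characters left out ...]
llllllWWWWWWWWWWW#########WWWWWWWWllllllmmmmmmmmmm
244 mmmmmmmmdmllllWWWWWWWWWWWWWd########WWWWWWWWWWllllmmmmmmmmmm
250 mmmmmmdmllllmmlWWWWWWWWWlWWmdd##ddddlllWWWWWWWWlllmmmmmmmmmm
256 mmmmmmmmdllllWWllmmWWWWWWWlmmm##mmmmWWWWWWWWWWWWllmmmmmmmmmm
262 mmmmmmddmllWl#dWlmWWWWm###mmmm##mmmm###mWWWWWWWWllmmmmmmmmmm
268 mmmmmmmmmllWWllWmlWWWm####mmmm##mmmmd###dWWWWWWWm##mmmmmmmmm
274 mmmmmmmmmd#mlmmmmWWWWd###dmmmm##mmmmd####lWWWWWWl##mmmmmmmmm
280 mmmmmmmmmdmlWWWWWWWWl####dmmmm##mmmmm####mWWWWWWlmmmmmmmmmmm
286 mmmmmmmmmmllWWWWWWWld######dllddlld#######lWWWWWllmmmmmmmmmm
292 mmmmddd#ddmllWWWWWm##########dd#m##########dWWWlllmmdd##ddmm
298 d##########dlWWWld###########################mlmlld#########
```

>>> arm_command:
  deltas:
    - {"tx": 4.5,"ty": 1.5,"tz": 6,"rx": 0,"ry": -0.044,"rz": 0}
    - {"tx": 9,"ty": 1.5,"tz": 12,"rx": 0,"ry": -0.088,"rz": 0}
    - {"tx": 12,"ty": 1.5,"tz": 17.5,"rx": 0,"ry": -0.13,"rz": 0}
    - {"tx": 14.5,"ty": 1.5,"tz": 23,"rx": 0,"ry": -0.175,"rz": 0}
    - {"tx": 17,"ty": 1.5,"tz": 32,"rx": 0,"ry": -0.245,"rz": 0}
    - {"tx": 18,"ty": 1.5,"tz": 38,"rx": 0,"ry": -0.3,"rz": 0}
    - {"tx": 18,"ty": 1.5,"tz": 43,"rx": 0,"ry": -0.315,"rz": 0}
    - {"tx": 18,"ty": 1.5,"tz": 43,"rx": 0,"ry": -0.315,"rz": 0}

```text
t: 20.27
tcp_pos: [0.5284, -0.4465, 0.0855]
tcp_rot: [0.0, 0.741, -0.671, 0.0]
ft_force: [-0.1, -0.2, -0.9]
width: 0.003
grip_force: 0.0
```

```bash
python3 - <<'E'
from lev import *
now()
for z in (103,99.5,96): row(60,z,0)
E
```

```text
D now [ 56.2  -5.7 106.5] tilt 0.0 F [-0.1 -0.2 -0.9] 20.275 q [-0.42  0.49 -0.11  0.   -0.97  0.52]
(60, 103, 0) d [ 3.8 -1.3  3.5] rv [-0.001 -0.001  0.   ]
(60, 99.5, 0) d [ 3.8 -1.3  7. ] rv [-0.001 -0.001  0.   ]
(60, 96, 0) d [ 3.8 -1.3 10.5] rv [-0.001 -0.001  0.   ]
```

>>> arm_command:
  deltas:
    - {"tx": 2,"ty": -1.3,"tz": 3,"rx": 0,"ry": 0,"rz": 0}
    - {"tx": 4,"ty": -1.3,"tz": 6,"rx": 0,"ry": 0,"rz": 0}
    - {"tx": 4,"ty": -1.3,"tz": 6,"rx": 0,"ry": 0,"rz": 0}

```text
t: 20.65
tcp_pos: [0.5305, -0.4497, 0.0796]
tcp_rot: [-0.001, 0.742, -0.671, 0.0]
ft_force: [-0.0, 0.2, 1.2]
width: -0.001
grip_force: 0.2
```

```bash
python3 - <<'E'
from lev import *
now()
from v import show
w=grab_frame("wrist"); cv2.imwrite("pics/w15.png",w); show(w,170,320,190,370,3,5)
E
```

```text
D now [ 59.6  -4.  100.6] tilt -0.0 F [-0.   0.2  1.2] 20.65 q [-0.42  0.5  -0.11 -0.   -0.96  0.53]
170 mmmmmmlmmmmmmmmmmmmmmmmmmmmmmmmmmmmmmmmmmmmmmmmmmmmmmmmmmmmm
175 mmmmmmllllmmmmmmmmmmmmmmmmmmmmmmmlmmmmmmmmmmmmmmmmmmmmmmmmmm
180 mmmmmmmllmmmmmmmmmmmmmmmmmmmmmmmmmmmmmmmmmmmmmmmmmmmmmmmmmmm
185 mmmmmmmlmmmmmmmmllmmmmmmmmmmmmmmmmmmmmmmmmmmmmmmmmmmmmmmmmmm
190 mmmmlmmllmmmmmmmmllmmmmmmmmmmmmmmmmmmmmmmmmmmmmmmmmmmmmmmmmm
195 mmmmmmllmmmmmmmmmmmmmmmmmmmmmmmmmmmmmmmmmmmmmmmmmmmmmmmmmmmm
200 mmmmmmllmmmmmmmmmmmmmmmmmmmmmmmmmmmmmmmmmmmmmmmmmmmmmmmmmmmm
205 mmmmmmmmmmmmmmmmmmllmmmmmlmlmmllmmmmmmmmmmmmmmmmmmmmmmmmmmmm
210 mmmmmmmddddddddddddddddddddddddmdmdddmdmdddmdddddddddmmmmmmm
215 mmmmmllWWWllllllllllllllllllllllllllllllllllllllWWWllmmmmmmm
220 mmmmmWlddmWWllllllllllllllllllmmmllllllllllllllWmddmWlmmmmmm
225 mmmmmld#ddmWlllllllllllllllld####dmlllllllllllWmdd#dmlmmmmmm
230 mmmmmld#ddmlllllllllllllllm########llllllllllllWmd#dlmmmmmmm
235 mmmmmllllllllllllllllllWWWm########mlllllllllllllmlllmmmmmmm
240 mmmmmllllllllllllllWWWWWWld###d####lWWWllllllllllllllmmmmmmm
245 mmmmmmllllllllllWWWW
[... 250 characters left out ...]
mlmmlllllllm####dmmd##dmmm####dllllmlmdddddddddmmm
270 dddddddddmlllllllWllld###dmmmd##dmmmd###dlllllmlmdddddddmmmm
275 mmmd####dmmlllllllllm#####mmmd##dmmmd####mlllllmlmddddddmmmm
280 llmddddddd##dddmllmmd#####mmmd##dmmmd####dlllllllmddddddmmmm
285 ####ddddddddddd#mmmd#######mllddmmd#######mllllllm###dddmmmm
290 dd##ddddddddddddmmd##########d##d##########dlllllm##dmmmmmmm
295 dd#########dmddmmm##########################mllllm##########
300 ############dd#################################ddd##########
305 ############################################################
310 ############################################################
315 ############################################################
```

>>> arm_command:
  deltas:
    - {"tx": 0,"ty": 0,"tz": 1.5,"rx": 0,"ry": 0,"rz": 0}
    - {"tx": 0,"ty": 0,"tz": 3,"rx": 0,"ry": 0,"rz": 0}
    - {"tx": 0,"ty": 0,"tz": 3,"rx": 0,"ry": 0,"rz": 0}

```text
t: 21.08
tcp_pos: [0.5307, -0.4502, 0.0769]
tcp_rot: [-0.001, 0.742, -0.671, 0.001]
ft_force: [0.2, -0.8, 1.2]
width: 0.002
grip_force: 0.8
```

```bash
python3 -c "
from lev import *
now()"
```

```text
D now [60.1 -3.9 97.9] tilt -0.0 F [ 0.2 -0.8  1.2] 21.075 q [-0.42  0.5  -0.11 -0.   -0.96  0.53]
```

>>> arm_command:
  deltas:
    - {"tx": 0,"ty": 0,"tz": 1.5,"rx": 0,"ry": 0,"rz": 0}
    - {"tx": 0,"ty": 0,"tz": 3,"rx": 0,"ry": 0,"rz": 0}
    - {"tx": 0,"ty": 0,"tz": 3,"rx": 0,"ry": 0,"rz": 0}

```text
t: 21.45
tcp_pos: [0.5308, -0.4505, 0.0751]
tcp_rot: [-0.001, 0.742, -0.671, 0.001]
ft_force: [-1.6, 0.1, 9.1]
width: 0.002
grip_force: 4.4
```

```bash
python3 -c "
from lev import *
now()"
```

```text
D now [60.4 -3.7 96.1] tilt 0.0 F [-1.6  0.1  9.1] 21.45 q [-0.42  0.5  -0.11 -0.   -0.95  0.53]
```

>>> arm_command:
  deltas:
    - {"tx": 0,"ty": 0,"tz": 1,"rx": 0,"ry": 0,"rz": 0}
    - {"tx": 0,"ty": 0,"tz": 2,"rx": 0,"ry": 0,"rz": 0}
    - {"tx": 0,"ty": 0,"tz": 2,"rx": 0,"ry": 0,"rz": 0}

```text
t: 21.82
tcp_pos: [0.5311, -0.4507, 0.0747]
tcp_rot: [-0.001, 0.742, -0.671, 0.002]
ft_force: [-4.1, 2.5, 16.4]
width: 0.002
grip_force: 8.7
```

```bash
python3 -c "
from lev import *
now()"
```

```text
D now [60.6 -3.5 95.7] tilt 0.1 F [-4.1  2.5 16.4] 21.825 q [-0.42  0.5  -0.11 -0.   -0.95  0.53]
```

>>> arm_command:
  deltas:
    - {"tx": 0,"ty": 0,"tz": 1,"rx": 0,"ry": 0,"rz": 0}
    - {"tx": 0,"ty": 0,"tz": 2,"rx": 0,"ry": 0,"rz": 0}
    - {"tx": 0,"ty": 0,"tz": 2,"rx": 0,"ry": 0,"rz": 0}
    - {"tx": 0,"ty": 0,"tz": 2,"rx": 0,"ry": 0,"rz": 0}

```text
t: 22.32
tcp_pos: [0.5313, -0.4508, 0.0742]
tcp_rot: [-0.001, 0.742, -0.67, 0.002]
ft_force: [-6.2, 5.5, 25.7]
width: -0.005
grip_force: 12.9
```

```bash
python3 -c "
from lev import *
now()"
```

```text
D now [60.7 -3.4 95.2] tilt 0.1 F [-6.2  5.5 25.7] 22.325 q [-0.42  0.5  -0.11  0.   -0.95  0.53]
```

>>> arm_command:
  deltas:
    - {"tx": 0,"ty": 0,"tz": -6,"rx": 0,"ry": 0,"rz": 0}
    - {"tx": -5,"ty": 0,"tz": -50,"rx": 0,"ry": 0,"rz": 0}
    - {"tx": -60,"ty": 0,"tz": -100,"rx": 0,"ry": 0,"rz": 0}
    - {"tx": -110,"ty": 0,"tz": -130,"rx": 0,"ry": 0,"rz": 0}
    - {"tx": -110,"ty": 0,"tz": -130,"rx": 0,"ry": 0,"rz": 0}
    - {"tx": -110,"ty": 0,"tz": -130,"rx": 0,"ry": 0,"rz": 0}

```text
t: 23.08
tcp_pos: [0.5194, -0.34, 0.1998]
tcp_rot: [-0.001, 0.742, -0.67, 0.0]
ft_force: [-0.0, 0.1, 0.4]
width: -0.002
grip_force: 0.0
```

```bash
python3 - <<'E'
from lev import *
from v import show
now()
P=lambda x,y,z:O+ex*x/1e3+ey*y/1e3+np.array([0,0,z/1e3])
for n in("side","wrist","scene"):
    c=cal(n); w=grab_frame(n); cv2.imwrite("pics/e_%s.png"%n,w)
    print(n,{k:proj(c,P(*k)).round(1).tolist() for k in((79,-4.4,78),(79,-4.4,85.5),(79,-4.4,70.5),(79,-4.4,94),(0,-4.4,78),(-40,-4.4,88),(0,0,52))})
    u,v=proj(c,P(40,-4.4,78)).astype(int)
    if n=="side": show(w,v-28,v+30,u-36,u+36,1,1)
    if n=="wrist": show(w,max(0,v-60),v+110,u-70,u+70,2,4)
E
```

```text
D now [-50.6  -4.1 220.8] tilt -0.1 F [-0.   0.1  0.4] 23.075 q [-0.27  0.28 -0.14 -0.   -1.14  0.37]
side {(79, -4.4, 78): [251.2, 243.6], (79, -4.4, 85.5): [251.0, 239.7], (79, -4.4, 70.5): [251.4, 247.6], (79, -4.4, 94): [250.7, 235.2], (0, -4.4, 78): [243.4, 224.9], (-40, -4.4, 88): [239.7, 212.0], (0, 0, 52): [246.5, 237.1]}
205 ddddddddmmddddddddddddmmmmmmmmllWWWmd#ddddmllmmmmmmmmmmmmmmmmllmmlllllll
206 ddddddmlmdmllmmddddddmmdddddddmmmlmd##dddmmmllllmmmmmmmmmmmmllmmmmmmllll
207 mmmmmmlWlmlWlmmmddddddddddddddd#######ddmmmmllmmmlmmmmmmmmmmllmmmmmmmmmm
208 mmmmmllWllllmllmmmmd#################dddmmmmmmmmmmmmmmmmmmmmlllllllmmmmm
209 mmmmlWlmmllllWWmmmmd###############dddddmmmmmmmllmmmmmmmmmmmmlmlllllllll
210 dmmmmllllllllllmmmd##########dd##ddddddmmmmmmmmmmmmmmmmmmmmmmmllllllllll
211 dmmmmmllllllmmmmddd#######dRRRRRddddddmmlllmmmmmmmmmmmmmmmmmmmllllllmlll
212 ddmmmmmmmmmmmddddd#######dRRRRRRRdddddmmlmmmmddmmmmmmmmmmmmmmmlllmmmmmll
213 ddddddddddddd#############RRRRRRRddddmmllllmmdddmmmmmmmmmmmmmllllmmmmlll
214 ##########################RRRRRRRddddmlllllmmddddmmddmmmmmmmmmlllmmmmll
[... 6665 characters left out ...]
Wldddmllmmmmmmmmmmm
189 mmmmmllmmllmddmlllllllllllllWWWRRRRRRRRRlllllllllllllmddllmmmmmmmmmmmm
193 mmmmmmlmmmmmmmmmmmmmmmmmmmmmmlWRRRRRRRRRllmmmmmmmmmmmmmmmmmmmmmmmmmmmm
197 mmmmmmlmmmmmmmmmmllllllmmmmmmlWRRRRRRRRRllmmmmmmmmmmmmmmmmmmmmmmmmmmmm
201 mmmmmmmllmmmmmmmllllllmmmmmmmmlRRRRRRRRRmmmmmmmmmmmmmmmmmmmmmmmmmmmmmm
205 mmmmmmmmlllmmmmmmllllllmmmmmmmmmRRRRRRRmmmmmmmmmmmmmmmmmmmmmmmmmmmmmmm
209 mmmmmmmllmllllllllllmmmmmmmmmmmmmmmmmmmmmmmmmmmmmmmmmmmmmmmmmmmmmmmmmm
scene {(79, -4.4, 78): [332.5, 178.8], (79, -4.4, 85.5): [332.8, 176.4], (79, -4.4, 70.5): [332.3, 181.2], (79, -4.4, 94): [333.0, 173.6], (0, -4.4, 78): [321.1, 198.3], (-40, -4.4, 88): [315.0, 205.8], (0, 0, 52): [318.7, 206.1]}
```

```bash
python3 - <<'E'
from lev import *
for x,z in((70,160),(70,100),(70,90)): row(x,z,0)
E
```

```text
(70, 160, 0) d [119.7  -0.5  59. ] rv [ 0.001  0.002 -0.   ]
(70, 100, 0) d [119.9  -0.5 119. ] rv [ 0.001  0.002 -0.   ]
(70, 90, 0) d [119.9  -0.5 129. ] rv [ 0.001  0.002 -0.   ]
```

>>> arm_command:
  deltas:
    - {"tx": 60,"ty": -0.5,"tz": 10,"rx": 0,"ry": 0,"rz": 0}
    - {"tx": 110,"ty": -0.5,"tz": 40,"rx": 0,"ry": 0,"rz": 0}
    - {"tx": 120,"ty": -0.5,"tz": 80,"rx": 0,"ry": 0,"rz": 0}
    - {"tx": 120,"ty": -0.5,"tz": 110,"rx": 0,"ry": 0,"rz": 0}
    - {"tx": 120,"ty": -0.5,"tz": 121,"rx": 0,"ry": 0,"rz": 0}
    - {"tx": 120,"ty": -0.5,"tz": 122,"rx": 0,"ry": 0,"rz": 0}
    - {"tx": 120,"ty": -0.5,"tz": 123,"rx": 0,"ry": 0,"rz": 0}
    - {"tx": 120,"ty": -0.5,"tz": 124,"rx": 0,"ry": 0,"rz": 0}

```text
t: 24.22
tcp_pos: [0.5326, -0.46, 0.0767]
tcp_rot: [-0.001, 0.742, -0.671, 0.001]
ft_force: [0.5, -0.2, 0.0]
width: 0.003
grip_force: 0.0
```

```bash
python3 -c "
from lev import *
now()"
```

```text
D now [70.  -2.9 97.7] tilt 0.0 F [ 0.5 -0.2  0. ] 24.225 q [-0.44  0.51 -0.09 -0.   -0.97  0.54]
```

>>> arm_command:
  deltas:
    - {"tx": 0,"ty": 0,"tz": 1,"rx": 0,"ry": 0,"rz": 0}
    - {"tx": 0,"ty": 0,"tz": 2,"rx": 0,"ry": 0,"rz": 0}
    - {"tx": 0,"ty": 0,"tz": 3,"rx": 0,"ry": 0,"rz": 0}
    - {"tx": 0,"ty": 0,"tz": 3,"rx": 0,"ry": 0,"rz": 0}

```text
t: 24.72
tcp_pos: [0.5326, -0.4601, 0.0749]
tcp_rot: [-0.001, 0.742, -0.671, 0.001]
ft_force: [-2.3, 2.6, 10.0]
width: -0.001
grip_force: 5.0
```

```bash
python3 -c "
from lev import *
now()"
```

```text
D now [70.1 -2.9 95.9] tilt 0.1 F [-2.3  2.6 10. ] 24.725 q [-0.44  0.51 -0.09 -0.   -0.96  0.54]
```

>>> arm_command:
  deltas:
    - {"tx": 0,"ty": 0,"tz": 2,"rx": 0,"ry": 0,"rz": 0}
    - {"tx": 0,"ty": 0,"tz": 3.5,"rx": 0,"ry": 0,"rz": 0}
    - {"tx": 0,"ty": 0,"tz": 4.5,"rx": 0,"ry": 0,"rz": 0}
    - {"tx": 0,"ty": 0,"tz": 4.5,"rx": 0,"ry": 0,"rz": 0}

```text
t: 25.22
tcp_pos: [0.533, -0.4605, 0.0737]
tcp_rot: [-0.001, 0.742, -0.67, 0.002]
ft_force: [-7.0, 7.8, 28.7]
width: 0.001
grip_force: 13.8
```

```bash
python3 -c "
from lev import *
now()"
```

```text
D now [70.5 -2.6 94.7] tilt 0.2 F [-7.   7.8 28.7] 25.225 q [-0.44  0.51 -0.1   0.   -0.96  0.54]
```

>>> arm_command:
  deltas:
    - {"tx": 0,"ty": 0,"tz": -8,"rx": 0,"ry": 0,"rz": 0}
    - {"tx": 0,"ty": 0,"tz": -40,"rx": 0,"ry": 0,"rz": 0}
    - {"tx": -10,"ty": 0,"tz": -90,"rx": 0,"ry": 0,"rz": 0}
    - {"tx": -60,"ty": 0,"tz": -140,"rx": 0,"ry": 0,"rz": 0}
    - {"tx": -110,"ty": 0,"tz": -150,"rx": 0,"ry": 0,"rz": 0}
    - {"tx": -110,"ty": 0,"tz": -150,"rx": 0,"ry": 0,"rz": 0}
    - {"tx": -110,"ty": 0,"tz": -150,"rx": 0,"ry": 0,"rz": 0}

```text
t: 26.1
tcp_pos: [0.5209, -0.3502, 0.2186]
tcp_rot: [-0.001, 0.742, -0.671, 0.0]
ft_force: [0.2, 0.3, 0.1]
width: -0.004
grip_force: 0.0
```

```bash
python3 - <<'E'
from lev import *
from v import show
now()
P=lambda x,y,z:O+ex*x/1e3+ey*y/1e3+np.array([0,0,z/1e3])
b=grab_frame("side"); a=cv2.imread("pics/e_side.png"); show(b,236,249,230,285,1,1)
c=cal("wrist"); w=grab_frame("wrist")
h=cv2.cvtColor(w,cv2.COLOR_BGR2HSV); r=((h[...,0]<8)|(h[...,0]>172))&(h[...,1]>150)&(h[...,2]>150)
x,y=proj(c,P(-40,-4.4,88)).astype(int); m=np.zeros_like(r); m[y-25:y+25,x-25:x+25]=1; ys,xs=np.where(r&m); print("fin seen",xs.mean(),ys.mean(),"expected",proj(c,P(-40,-4.4,88)), "hub-wise jig",((plane(c,(xs.mean(),ys.mean()),.088)-O)@ex).round(4))
E
```

```text
D now [-40.3  -3.6 239.6] tilt -0.0 F [0.2 0.3 0.1] 26.1 q [-0.28  0.28 -0.1  -0.   -1.18  0.38]
236 WWWWWWWlm##############mWWWWWWlWWlmmmmmmmmmmmmmmllllllm
237 WWWWWWWWlmmd############WWWWWWmWWWlmmmmllmmmmmmmmmmllll
238 WWWWWWWWWWWlmdd#########mWWWWmmWWWlmdmmllllllmmmmmmmlll
239 mWWWWWWWWWWWWmdd########mWWmmmlWWWlmmmmllllllmmmmmmmmll
240 dmlWWWWWWWWWWmdd#########dmmmlWWWWWlWl#dmWWllldddddddll
241 mdmmlWWWWWWWWmmd#####d###dmmmWWWlWWWWllllWlWWWd#####mll
242 Wlmmmmmmllllmmmmd#########mWWWWllWWmlWWWWlmlllm#####llm
243 WWmmmmmmmmllmmmmmd########WWWllllWWmmmmmmmllllmmddmmllm
244 WWlmmmmmmmmmmmlllm########WllllllWllllllllllllllllllllm
245 WWmmmmmmmmmmmWlllld######dllllllllmllllllllllllllllllmm
246 llmmmmmmmmmllllmmmmd####mlllllllllmmmmmmmmmmmmmmmmmmmmm
247 llmmmmmmmmllllmmmmmmdddmllllllllllmdmmmdddddddddddddddm
248 llmmmmmmmlllllmmmmmmmlllllllllllllmdddddddddddddddddddm
fin seen 282.3864229765013 197.52741514360312 expected [281.99930465 201.41124754] hub-wise jig -0.0361
```

```bash
python3 -c "
from workcell import *
print(finish_job())"
```

```text
the job is handed in; nothing more can be done
None
```

The red C-washer is on the stud, pushed in until it stopped against it, and the lever is level against a firm stop; I let go and handed the job in at about 26 s. No verdict came back, so success isn't confirmed, and I didn't tug the washer to test the clamp.

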